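Find the worn embossing roller by its lever play and tag it out

ROBOT

A 7-joint arm with a two-finger parallel gripper is mounted at the origin on the work surface. World frame = base frame: x ahead of the robot, y to its left, z up, the work surface at z = 0. Lengths are in m, angles in rad, forces in N, time in s.
With the tool pointing down it reaches from about 0.4 to 0.85 m from the base axis. Payload 6.9 kg.
Tool frame: the origin (TCP) lies on the centre line of the jaws, within the pads' length; the fingertips stand arm.tcp_to_tips ahead of it and the grasp point (between the pads) lies 6 mm ahead of it (arm.tcp_to_tips is the distance from the TCP to the fingertips, in m); z points along the fingers, y is the line along which they close (so a half turn about z gives the same grasp; the last joint's range is limited). The gripper opens to 85 mm and grips with 20 to 120 N. Pads are 22 mm wide; open, the fingers measure 114 mm over their backs; the gripper's body (76 mm by 85 mm) begins 54 mm behind the grasp point. The pads swing forward as they close: fully open they stand 13 mm farther back than shut.
Start: joints at [-1.085, 0.507, -0.238, 1.5, 0.126, 1.149, -0.155], TCP at [0.232, 0.58, 0.256] pointing down, gripper open.
Joint ranges: [-3.08, 3.08], [-0.24, 2.05], [-1.43, 1.35], [0, 2.5], [-1.52, 4.66], [0.17, 1.96], [-2.89, 2.89]. Speed limits (rad/s): [2.39, 2.39, 3.14, 3.14, 3.14, 3.14, 3.14].

INTERFACE

Orientations are given as a unit quaternion [x, y, z, w].
In Python, from bench import arm gives the robot as it stands.
- The arm moves only by the tool play_rows, never from a script. Its argument "moves" is a list of rows, each a list of 7 numbers: the shift along the tool's x, y, z in cm, then the turn, a rotation vector about the tool's x, y, z in degrees, then the closure, from 0 (fully open) to 1 (shut). In form: [[tx, ty, tz, wx, wy, wz, jaw], ...]. A call has 1 to 12 rows; each row shifts and turns the commanded pose from where the row before left it, along the tool's axes as they then stand; what a row does not reach is not made up. A row lasts 1/10 s, in which the tool goes at most 50 mm and 8.59 degrees, less where a joint would pass 70% of its speed; a pose out of reach is approached as far as the arm can. A call with a gripper value outside its range is refused whole. The fingers move at their own pace and stop on an object; "force" is the grip in N (left out, the last holds). Time passes only in rows, so rows that do not move let the fingers close. It gives the time, the measured TCP pose, the force, the opening and the grip force at its end, in the units of the state.
- arm.get_state(): the state, without advancing time (a new reading comes with each control period).
- arm.capture(name): name is "side" or "top"; returns the picture (400x640x3 uint8, red, green, blue); there is no depth.
- arm.calibration(name): a dict with "fx", "fy", "cx", "cy" (pixels), "T" (4x4, takes a point from camera to world coordinates). Camera axes: x right, y down, z forward; pixel columns grow to the right and rows downward; lengths in m; the calibration is good to about 2 mm. A picture is of the moment at which its call begins. calibration takes no time and is no camera call.
- arm.hand_in(): hands the job in; it is judged then, once.
Trained networks look in the newest picture that a camera, given by its name, has taken for a name from the list of things; names that differ only in an ending like _2 or _b are one class to them, and where a whole thing is asked for, a point or a joint stands for the part that bears it (a point fixed in the world has none). Each returns a list of dicts, best first, with "p" (0 to 1); they miss things now and then, are a little off and sometimes report something else, mostly with a low value. They report only what shows in the picture. A call takes as long as a camera call. They do not tell look-alikes from the thing itself.
- arm.cut_out(camera, label): "pixels" (400x640 bool, what is visible of it) and "location" ([row, column] in pixels, amid what is visible of it).
The state is a dict: "time": time; "joint_positions": joint angles; "qd": joint speeds; "effort": joint torques, N m; "tool_pos": TCP position; "tcp_rot": TCP orientation; "ft_force": force on the tool from outside, world axes, zero at the start; "wrist_torque": the same for the moment, N m; "grip_width": finger opening in m; "grip_force": force on a finger pad.
Only numpy, scipy, OpenCV 4.12 (cv2) and the standard library are available. Lean on these libraries where they do the work, as an engineer would, in place of code of your own. Each camera call takes 0.05 s, during which the arm holds its last target. There are 200 camera calls.

TASK

One of the two hand-lever embossing rollers has a worn coupling: gently wiggle the levers by their handles to find the one with clearly more free play, feeling for the resistance without turning the drive gear below. Swing the worn lever to the right end of its play, then to the left end (right and left as seen from the robot, facing the roller), and leave it there, then let go and stand the copper out-of-use tag upright in the middle of that roller's side ledge. Do not disturb the other things on the bench.

Things in the scene. Friction and masses are not known exactly. Their poses are not given: they have to be found in the camera images.
- roller_a: Hand-lever embossing roller, grey, fixed. Origin: underside, below the vertical spindle. Own -x = front (the lever points there), +y = left side with the ledge. Base 250 x 130 mm (x -90 to +160), 14 thick; round gear housing; at the back two cheeks (y +-54) with steel rolls (x 75 to 155), 200 high. One of the two alike rollers is worn; nothing visible tells which.
- guard_a (a point): Middle of the front arc of the guard, a fixed steel rod 12 mm thick, 195 mm above the bench. The arc has radius 110 mm about the spindle, to 40 degrees either side of -x; a straight rod joins it to the cheeks behind. It hangs 50 mm over the top of the lever's handle, so the handle must be reached from the front with the hand tilted 30 to 45 degrees.
- handle_a (a point): Middle of the upright round wooden handle at the lever's end, on its axis: 120 mm from the spindle axis, 108 mm above the bench. 24 mm in diameter, free from 74 to 137 mm above the bench; below it the steel lever bar, 18 mm wide. The lever swings level about the spindle, freely (about 0.5 N at the handle) within its play, and stays where it is left.
- lever_a (a joint): Angle (rad) of the lever relative to its drive gear, growing as the handle goes to the roller's left (+y; clockwise from above). Zero and start are no special places in the play. At the ends of the play the lever takes the stiff gear along (about 10 N at the handle). Whole play: worn about 0.49 rad (59 mm at the handle; reads about -0.24 to 0.24), sound 0.17 rad (21 mm).
- mark_a (a point): Brass stud on top of the dark toothed drive gear (108 mm across, below the lever) of roller a, 44 mm from the spindle axis, 60 mm above the bench. It moves only if the gear turns.
- ledge_a (a point): Centre of the top of the flat grey tag ledge on the left side of roller a: 100 mm (x) by 90 mm (y), 30 mm above the bench, in the roller's frame at x -20, y +125.
- roller_b: Hand-lever embossing roller, grey, fixed. Origin: underside, below the vertical spindle. Own -x = front (the lever points there), +y = left side with the ledge. Base 250 x 130 mm (x -90 to +160), 14 thick; round gear housing; at the back two cheeks (y +-54) with steel rolls (x 75 to 155), 200 high. One of the two alike rollers is worn; nothing visible tells which.
- guard_b (a point): Middle of the front arc of the guard, a fixed steel rod 12 mm thick, 195 mm above the bench. The arc has radius 110 mm about the spindle, to 40 degrees either side of -x; a straight rod joins it to the cheeks behind. It hangs 50 mm over the top of the lever's handle, so the handle must be reached from the front with the hand tilted 30 to 45 degrees.
- handle_b (a point): Middle of the upright round wooden handle at the lever's end, on its axis: 120 mm from the spindle axis, 108 mm above the bench. 24 mm in diameter, free from 74 to 137 mm above the bench; below it the steel lever bar, 18 mm wide. The lever swings level about the spindle, freely (about 0.5 N at the handle) within its play, and stays where it is left.
- lever_b (a joint): Angle (rad) of the lever relative to its drive gear, growing as the handle goes to the roller's left (+y; clockwise from above). Zero and start are no special places in the play. At the ends of the play the lever takes the stiff gear along (about 10 N at the handle). Whole play: worn about 0.49 rad (59 mm at the handle; reads about -0.24 to 0.24), sound 0.17 rad (21 mm).
- mark_b (a point): Brass stud on top of the dark toothed drive gear (108 mm across, below the lever) of roller b, 44 mm from the spindle axis, 60 mm above the bench. It moves only if the gear turns.
- ledge_b (a point): Centre of the top of the flat grey tag ledge on the left side of roller b: 100 mm (x) by 90 mm (y), 30 mm above the bench, in the roller's frame at x -20, y +125.
- tag: Out-of-use tag, loose: an upright copper plate 64 mm wide (its y), 10 mm thick (its x), on a dark wooden foot 50 (x) by 70 (y) by 12 mm high; 87 mm high in all, about 0.22 kg. Origin at the centre of its underside, z up.
- tag_grip (a point): Where to pinch the tag's copper plate across its thickness: mid-plate, 62 mm above its underside.
- hammer: Bystander: hammer, 260 mm long, lying at the far left. Leave alone.
- stake: Bystander: steel bar 24 mm thick, 130 mm long, lying between the rollers. Leave alone.
- bowl: Bystander: copper bowl, 100 mm wide, behind the rollers. Leave alone.
- can: Bystander: aluminium cup, 72 mm wide, 100 mm high, back left. Leave alone.
- block: Bystander: hardwood block 90 x 70 x 50 mm, beyond the tag. Leave alone.
- dolly: Bystander: turned steel dolly, 64 mm wide, 73 mm high, in front of and between the rollers. Leave alone.
There are look-alikes about, which are no part of the job. What is shaped like the tag but green or yellow is not meant.

How it is judged:
By the outcome, as a careful person would: the job done as asked, in the order asked, and still so for the second after the job is handed in, with the robot touching nothing.
It also fails if it takes over 72 s, if anything falls off the work surface, if the arm or the gripper's body presses on something with over 40 N, if the wrist force passes 120 N, or if a joint passes its speed limit or range.

## Working session

There is one attempt and no reset: what is moved stays moved. The work goes in short steps, Python scripts to look and compute and a tool call to move; the robot and the scene stay as the last step left them, time stands still between calls to the robot, and variables do not carry over. Pictures are saved under pics/ and viewed, at most 10 in all, crops included, and the job is handed in when it is done.

Besides the shell and the picture viewer there is one more tool, called after ">>>" by a JSON object that holds its "fn" and its "kwargs". play_rows: Moves the arm, as the interface text tells. Its arguments: {"type":"object","properties":{"moves":{"type":"array","items":{"type":"array","items":{"type":"number"}}},"force":{"type":"number"}},"required":["moves"]}

```bash
mkdir -p pics; ls
cat > h.py <<'E'
import numpy as np, cv2
from bench import arm
from scipy.spatial.transform import Rotation as R
def ray(cam,rc):
    c=arm.calibration(cam);T=np.array(c["T"])
    d=T[:3,:3]@np.array([(rc[1]-c["cx"])/c["fx"],(rc[0]-c["cy"])/c["fy"],1.])
    return T[:3,3],d
def onz(cam,rc,z):
    o,d=ray(cam,rc);return o+d*(z-o[2])/d[2]
def proj(cam,p):
    c=arm.calibration(cam);T=np.array(c["T"]);q=T[:3,:3].T@(np.array(p)-T[:3,3])
    return np.array([c["fy"]*q[1]/q[2]+c["cy"],c["fx"]*q[0]/q[2]+c["cx"]])
def save(cam,n,img=None):
    im=arm.capture(cam) if img is None else img
    cv2.imwrite(f"pics/{n}.png",im[:,:,::-1]);return im
E
python3 - <<'E'
from h import *
np.set_printoptions(precision=3,suppress=True)
for c in("top","side"):
    save(c,c+"0")
    print(c,arm.calibration(c)["T"])
    for l in("handle_a","mark_a","guard_a","ledge_a","tag","tag_grip","roller_a"):
        for d in arm.cut_out(c,l)[:4]:
            z=dict(handle_a=.108,mark_a=.06,guard_a=.195,ledge_a=.03,tag=.04,tag_grip=.062,roller_a=.0)[l]
            print(l,round(d["p"],2),np.round(d["location"]),d["pixels"].sum(),onz(c,d["location"],z))
s=arm.get_state();print(s,arm.tcp_to_tips)
E
```

```text
pics
top [[-0.011 -0.997  0.083  0.459]
 [-1.     0.012  0.012 -0.05 ]
 [-0.013 -0.083 -0.997  1.294]
 [ 0.     0.     0.     1.   ]]
handle_a 0.65 [215. 255.] 356 [0.511 0.179 0.108]
handle_a 0.64 [218. 380.] 328 [ 0.497 -0.224  0.108]
mark_a 0.93 [210. 253.] 856 [0.528 0.195 0.06 ]
mark_a 0.75 [211. 373.] 833 [ 0.521 -0.207  0.06 ]
mark_a 0.47 [207. 370.] 4020 [ 0.536 -0.199  0.06 ]
guard_a 0.75 [219. 381.] 325 [ 0.49  -0.214  0.195]
guard_a 0.72 [206. 370.] 4055 [ 0.528 -0.183  0.195]
guard_a 0.62 [203. 247.] 4305 [0.544 0.187 0.195]
ledge_a 0.83 [208. 371.] 4167 [ 0.535 -0.206  0.03 ]
ledge_a 0.8 [204. 248.] 4084 [0.553 0.218 0.03 ]
tag 0.77 [251. 438.] 360 [ 0.387 -0.423  0.04 ]
tag 0.72 [212. 434.] 312 [ 0.516 -0.417  0.04 ]
tag 0.69 [272. 473.] 383 [ 0.313 -0.539  0.04 ]
tag 0.44 [207. 370.] 3909 [ 0.536 -0.201  0.04 ]
tag_grip 0.75 [271. 474.] 358 [ 0.322 -0.534  0.062]
tag_grip 0.65 [214. 435.] 316 [ 0.509 -0.414  0.062]
tag_grip 0.53 [252. 441.] 316 [ 0.385 -0.427  0.062]
roller_a 0.74 [208. 369.] 4297 [ 0.537 -0.201  0.   ]
roller_a 0.58 [204. 244.] 4229 [0.555 0.237 0.   
[... 789 characters left out ...]
tag_grip 0.69 [341. 303.] 611 [ 0.303 -0.576  0.062]
tag_grip 0.61 [309. 316.] 512 [ 0.374 -0.47   0.062]
roller_a 0.6 [241. 353.] 3768 [ 0.623 -0.123  0.   ]
roller_a 0.55 [184. 323.] 2501 [0.62 0.3  0.  ]
{'time': 0.8, 'joint_positions': array([-1.086,  0.507, -0.238,  1.5  ,  0.126,  1.149, -0.155]), 'qd': array([ 0.001,  0.001, -0.001, -0.   ,  0.001,  0.001, -0.001]), 'effort': array([  0.001, -62.029,  -2.185, -24.995,   0.014,   0.002,  -0.   ]), 'tool_pos': array([0.232, 0.58 , 0.256]), 'tcp_rot': array([0.189, 0.982, 0.   , 0.   ]), 'ft_force': array([-0.85 ,  0.554,  0.468]), 'wrist_torque': array([-0.056,  0.008,  0.011]), 'grip_force': 0.0, 'grip_width': 0.0850803203216128} 0.025
```

Run:
```python
import cv2,numpy as np
t=cv2.imread("pics/top0.png")[120:320,180:500];s=cv2.imread("pics/side0.png")[120:380,220:480]
cv2.imwrite("pics/t1.png",cv2.resize(t,(800,500),interpolation=cv2.INTER_CUBIC))
cv2.imwrite("pics/s1.png",cv2.resize(s,(600,600),interpolation=cv2.INTER_CUBIC))
```

```text
(no output)
```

View pics/t1.png

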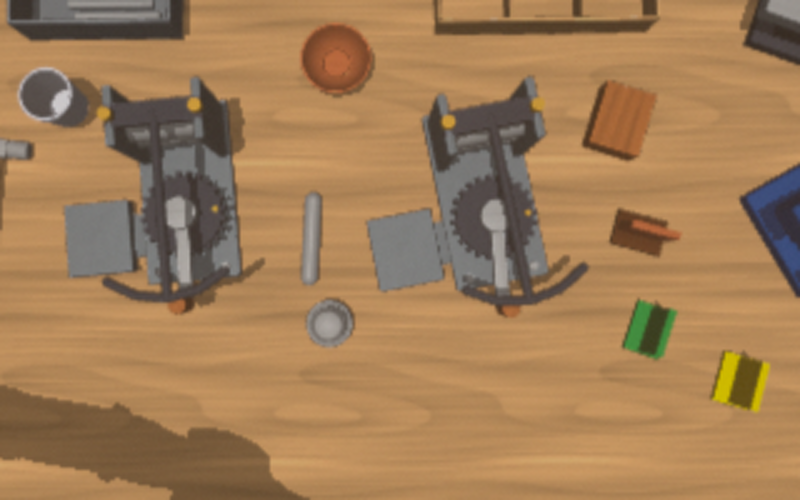

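View pics/s1.png

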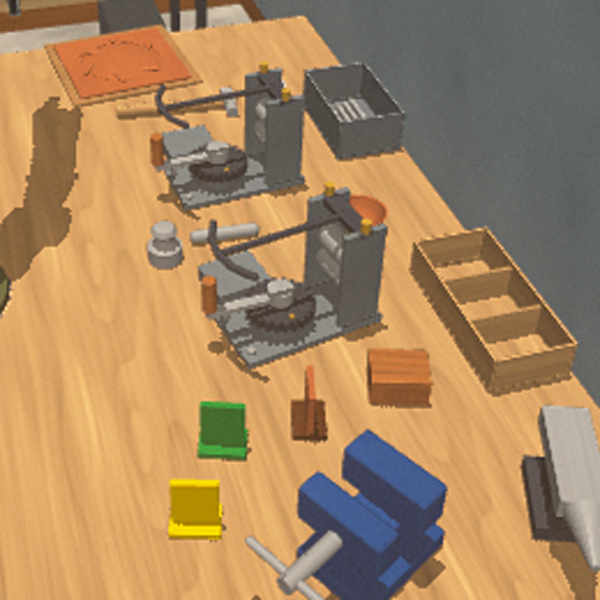

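```bash
cat >> h.py <<'E'
def fit(P,Q):
    # 2D rigid: Q = R(yaw) P + t
    P=np.array(P);Q=np.array(Q);a=P-P.mean(0);b=Q-Q.mean(0)
    yaw=np.arctan2((a[:,0]*b[:,1]-a[:,1]*b[:,0]).sum(),(a*b).sum())
    c,s=np.cos(yaw),np.sin(yaw);M=np.array([[c,-s],[s,c]]);t=Q.mean(0)-M@P.mean(0)
    return yaw,t,np.linalg.norm(P@M.T+t-Q,axis=1)
def tri(r1,r2):
    (o1,d1),(o2,d2)=r1,r2
    k=np.linalg.lstsq(np.c_[d1,-d2],o2-o1,rcond=None)[0]
    a,b=o1+k[0]*d1,o2+k[1]*d2
    return (a+b)/2,np.linalg.norm(a-b)
E
python3 - <<'E'
from h import *
np.set_printoptions(precision=3,suppress=True)
cr=lambda x,y:(120+(y+.5)/2.5-.5,180+(x+.5)/2.5-.5)
for n,L,B in(("L",[(65,207),(132,200),(136,270),(70,277)],[(150,283),(240,277)]),("R",[(367,222),(430,209),(445,277),(382,291)],[(460,290),(548,272)])):
    P=[(.03,.17),(.03,.08),(-.07,.08),(-.07,.17),(-.09,.065),(-.09,-.065)]
    Q=[onz("top",cr(*p),.03)[:2] for p in L]+[onz("top",cr(*p),.014)[:2] for p in B]
    yaw,t,r=fit(P,Q);print(n,np.degrees(yaw),t,r)
    c,s=np.cos(yaw),np.sin(yaw);M=np.array([[c,-s],[s,c]])
    print(" handle nominal",t+M@[-.12,0],"ledge",t+M@[-.02,.125],"guard",t+M@[-.11,0])
im={c:cv2.imread(f"pics/{c}0.png") for c in("side","top")}
def blob(cam,rc,rad):
    hsv=cv2.cvtColor(im[cam],cv2.COLOR_BGR2HSV).astype(int)
    yy,xx=np.mgrid[:400,:640]
    m=(abs(yy-rc[0])<rad)&(abs(xx-rc[1])<rad)&(hsv[...,0]<12)&(hsv[...,1]>140)
    n,l,st,ce=cv2.connectedComponentsWithStats(m.astype(np.uint8))
    for i in range(1,n):
        if st[i,4]>8: print(cam,rc,st[i],ce[i]); 
for rc in((185,288),(247,311)): blob("side",rc,14)
for rc in((242,251),(243,384)): blob("top",rc,10)
blob("top",(213,440),18); blob("side",(292,354),25)
S=arm.get_state();
E
python3 - <<'E'
import cv2
a=cv2.imread("pics/top0.png")[190:290,410:510];b=cv2.imread("pics/side0.png")[160:270,270:380];
c=cv2.imread("pics/side0.png")[270:320,330:380]
import numpy as np
cv2.imwrite("pics/c2.png",np.hstack([cv2.resize(x,(400 if k else 400,400),interpolation=cv2.INTER_CUBIC) for k,x in enumerate((a,c))]))
cv2.imwrite("pics/c3.png",cv2.resize(b,(600,600),interpolation=cv2.INTER_CUBIC))
E
```

```text
L 4.411827879125023 [0.546 0.192] [0.003 0.003 0.002 0.    0.003 0.004]
 handle nominal [0.426 0.183] ledge [0.516 0.315] guard [0.436 0.184]
R 11.17231215764478 [ 0.539 -0.224] [0.002 0.002 0.003 0.002 0.002 0.004]
 handle nominal [ 0.421 -0.247] ledge [ 0.495 -0.105] guard [ 0.431 -0.245]
top (213, 440) [432 207  20   9  83] [440.88  211.518]
side (292, 354) [351 279   7  29  96] [354.062 293.781]
```

View pics/c2.png

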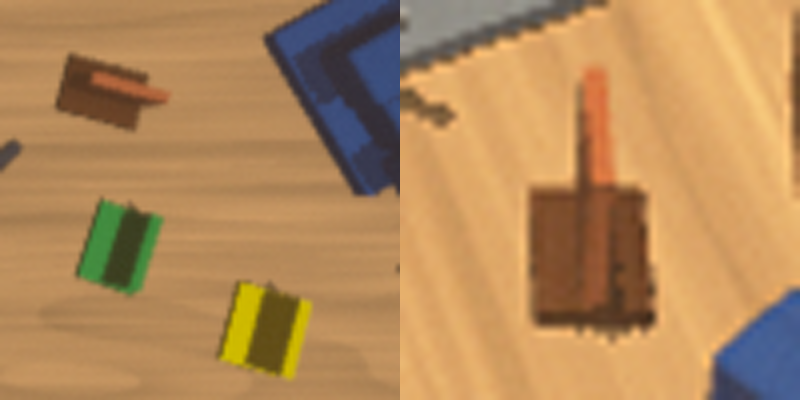

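```bash
cat >> h.py <<'E'
def tgt(yaw,tilt):
    "tool y horizontal ~world y turned by yaw deg, z down tilted forward by tilt deg"
    y=np.radians(yaw);Y=np.array([-np.sin(y),np.cos(y),0]);F=np.array([np.cos(y),np.sin(y),0])
    t=np.radians(tilt);Z=F*np.sin(t)-np.array([0,0,1])*np.cos(t)
    return np.c_[np.cross(Y,Z),Y,Z]
def plan(grasp,Rt,s=None):
    s=s or arm.get_state();R0=R.from_quat(s["tcp_rot"]).as_matrix()
    p=np.array(grasp)-.006*Rt[:,2]
    d=p-s["tool_pos"]
    print("turn deg(tool)",np.round(np.degrees(R.from_matrix(R0.T@Rt).as_rotvec()),2),"shift cm in cur frame",np.round(100*R0.T@d,2),"in target frame",np.round(100*Rt.T@d,2))
E
python3 - <<'E'
from h import *
np.set_printoptions(precision=3,suppress=True)
cr=lambda x,y:(120+(y+.5)/2.5-.5,180+(x+.5)/2.5-.5)
k=260/600
sr=lambda x,y:(120+(y+.5)*k-.5,220+(x+.5)*k-.5)
print("L",onz("side",sr(157,150),.108),"top",onz("top",cr(178,305),.13),"hub",onz("top",cr(178,212),.09),onz("side",sr(217,152),.09))
print("R",onz("side",sr(209,294),.108),"top",onz("top",cr(510,308),.13),"hub",onz("top",cr(495,215),.09),onz("side",sr(281,291),.09))
print("tag",onz("top",(212.6,435.4),.012),onz("side",(294,355),.05))
print(proj("side",[.426,.183,.108]),proj("side",[.421,-.247,.108]))
Rt=tgt(3,42)
plan(np.array([.426,.183,.105])-.12*Rt[:,2],Rt)
E
```

```text
L [0.427 0.186 0.108] top [0.426 0.187 0.13 ] hub [0.546 0.196 0.09 ] [0.54  0.175 0.09 ]
R [ 0.418 -0.229  0.108] top [ 0.418 -0.23   0.13 ] hub [ 0.537 -0.219  0.09 ] [ 0.535 -0.234  0.09 ]
tag [ 0.516 -0.429  0.012] [ 0.518 -0.434  0.05 ]
[185.078 287.729] [250.185 312.39 ]
turn deg(tool) [ -9.07 -41.33 -23.64] shift cm in cur frame [-25.12 -33.24   5.77] in target frame [ -2.75 -40.71  10.23]
```

View pics/c3.png

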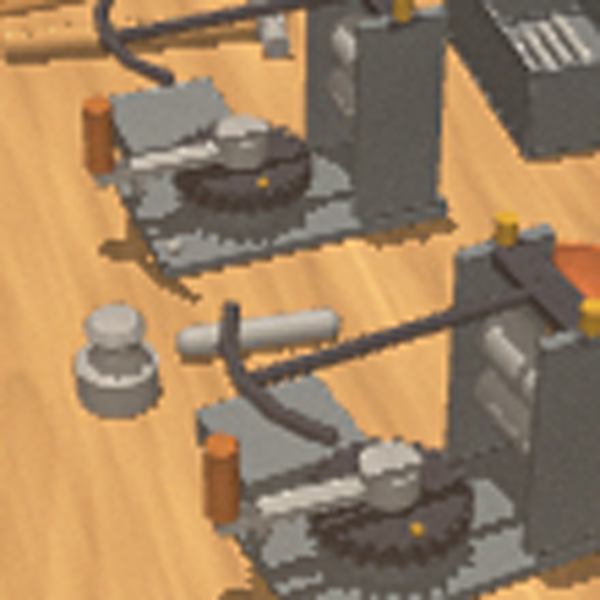

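>>> {"fn": "play_rows", "kwargs": {"moves": [[-2.5, -3.3, 0.6, 0, 0, 0, 0], [-2.5, -3.3, 0.6, 0, 0, 0, 0], [-2.5, -3.3, 0.6, 0, 0, 0, 0], [-2.5, -3.3, 0.6, 0, 0, 0, 0], [-2.5, -3.3, 0.6, 0, 0, 0, 0], [-2.5, -3.3, 0.6, 0, 0, 0, 0], [-2.5, -3.3, 0.6, 0, 0, 0, 0], [-2.5, -3.3, 0.6, 0, 0, 0, 0], [-2.5, -3.3, 0.6, 0, 0, 0, 0], [-2.5, -3.3, 0.6, 0, 0, 0, 0], [0, 0, 0, -1.5, -6.9, -3.9, 0], [0, 0, 0, -1.5, -6.9, -3.9, 0]], "force": 20}}

```text
time: 2.0
tool_pos: [0.3435, 0.1795, 0.1967]
tcp_rot: [0.123, 0.985, 0.004, 0.125]
ft_force: [0.3, -0.1, 0.1]
grip_width: 0.0855
grip_force: 0.0
```

>>> {"fn": "play_rows", "kwargs": {"moves": [[0, 0, 0, -1.5, -6.9, -3.9, 0], [0, 0, 0, -1.5, -6.9, -3.9, 0], [0, 0, 0, -1.5, -6.9, -3.9, 0], [0, 0, 0, -1.5, -6.9, -3.9, 0], [0, 0, 0, 0, 0, 0, 0]]}}

```text
time: 2.5
tool_pos: [0.3435, 0.177, 0.1968]
tcp_rot: [0.04, 0.967, -0.017, 0.25]
ft_force: [-0.2, -0.3, 0.3]
grip_width: 0.0854
grip_force: 0.0
```

Run:
```python
from h import *
s=arm.get_state();print(s["time"],s["tool_pos"],s["ft_force"],s["joint_positions"].round(2))
Rt=tgt(3,42);h=np.array([.427,.186,.105])
plan(h-.12*Rt[:,2],Rt);plan(h,Rt)
```

```text
2.5 [0.3435002  0.17704116 0.19676335] [-0.1892331  -0.32638612  0.34595904] [-0.52  0.13 -0.44  2.48  1.11  0.56 -0.43]
turn deg(tool) [ -5.23 -13.04  -6.04] shift cm in cur frame [ 0.    0.44 -0.22] in target frame [-0.09  0.46 -0.17]
turn deg(tool) [ -5.23 -13.04  -6.04] shift cm in cur frame [-2.64  1.67 11.42] in target frame [-0.09  0.46 11.83]
```

>>> {"fn": "play_rows", "kwargs": {"moves": [[-0.6, 0.3, 2, 0, 0, 0, 0], [-0.6, 0.3, 2, 0, 0, 0, 0], [0, 0, 0, -1.7, -4.4, -2, 0], [0, 0, 0, -1.7, -4.4, -2, 0], [0, 0, 0, -1.7, -4.4, -2, 0], [0, 0, 0, 0, 0, 0, 0]]}}

```text
time: 3.1
tool_pos: [0.3811, 0.1864, 0.1659]
tcp_rot: [0.005, 0.96, -0.035, 0.278]
ft_force: [-0.5, -0.7, -0.6]
grip_width: 0.0853
grip_force: 0.0
```

Run:
```python
from h import *
s=arm.get_state();print(s["time"],s["tool_pos"],s["ft_force"],s["joint_positions"].round(2))
Rt=tgt(3,42);h=np.array([.427,.186,.105])
plan(h,Rt)
```

```text
3.1 [0.38106826 0.18641899 0.16589196] [-0.52205666 -0.66530123 -0.57096049] [-0.11  0.39 -1.05  2.49  1.41  0.88 -0.74]
turn deg(tool) [-5.78 -9.73 -1.51] shift cm in cur frame [-0.52  0.42  7.  ] in target frame [ 0.67 -0.28  6.99]
```

>>> {"fn": "play_rows", "kwargs": {"moves": [[-0.3, 0.1, 2, 0, 0, 0, 0], [-0.3, 0.1, 1.5, 0, 0, 0, 0], [0, 0, 0, -2.5, -3, -1, 0], [0, 0, 0, -2.5, -3, -1, 0], [0, 0, 0, 0, 0, 0, 0]]}}

```text
time: 3.6
tool_pos: [0.4228, 0.2013, 0.1503]
tcp_rot: [-0.021, 0.951, -0.015, 0.308]
ft_force: [-0.7, 0.9, -0.3]
grip_width: 0.0854
grip_force: 0.0
```

Run:
```python
from h import *
s=arm.get_state();print(s["time"],s["tool_pos"],s["ft_force"],s["joint_positions"].round(2))
print(R.from_quat(s["tcp_rot"]).as_matrix().round(3))
h=np.array([.427,.186,.103])
for t in(36,40):plan(h,tgt(2,t))
```

```text
3.6 [0.42283047 0.20129159 0.15034833] [-0.68984411  0.94576552 -0.33107209] [ 0.06  0.68 -1.41  2.5   1.55  1.26 -0.81]
[[-0.809 -0.031  0.587]
 [-0.05   0.999 -0.015]
 [-0.586 -0.041 -0.81 ]]
turn deg(tool) [-2.01 -0.12  1.22] shift cm in cur frame [ 2.51 -1.37  3.5 ] in target frame [ 2.49 -1.54  3.44]
turn deg(tool) [-1.97 -4.12  1.29] shift cm in cur frame [ 2.55 -1.37  3.5 ] in target frame [ 2.77 -1.54  3.26]
```

```bash
cat >> h.py <<'E'
def st():
    s=arm.get_state();M=R.from_quat(s["tcp_rot"]).as_matrix()
    print(round(s["time"],2),"pos",s["tool_pos"].round(4),"F",s["ft_force"].round(2),"q",s["joint_positions"].round(2),"w",round(s["grip_width"],4),"gf",round(s["grip_force"],1))
    print("tilt",np.degrees(np.arccos(-M[2,2])).round(1),"yawZ",np.degrees(np.arctan2(M[1,2],M[0,2])).round(1),"y",M[:,1].round(3))
E
python3 - <<'E'
from h import *
Rt=tgt(-25,36);h=np.array([.427,.186,.103])
plan(h-.08*Rt[:,2],Rt)
Ru=tgt(-25,20);plan(h-.08*Rt[:,2]+[-.02,.03,.03],Ru)
E
```

```text
turn deg(tool) [13.87  0.43 23.05] shift cm in cur frame [ 2.04  0.65 -4.25] in target frame [ 1.95 -1.21 -4.17]
turn deg(tool) [10.56 16.14 24.84] shift cm in cur frame [ 1.6   3.51 -7.88] in target frame [ 4.73  0.66 -7.36]
```

>>> {"fn": "play_rows", "kwargs": {"moves": [[0, 0, -4, 0, 0, 0, 0], [1.6, 3.5, -3.9, 0, 0, 0, 0], [0, 0, 0, 2.6, 4, 6.2, 0], [0, 0, 0, 2.6, 4, 6.2, 0], [0, 0, 0, 2.6, 4, 6.2, 0], [0, 0, 0, 2.6, 4, 6.2, 0], [0, 0, 0, 0, 0, 0, 0]]}}

```text
time: 4.3
tool_pos: [0.3674, 0.2346, 0.2046]
tcp_rot: [0.217, 0.96, -0.033, 0.174]
ft_force: [0.3, -0.4, 0.7]
grip_width: 0.0855
grip_force: 0.0
```

Run:
```python
from h import *
st()
Rt=tgt(-25,36);h=np.array([.427,.186,.103])
plan(h-.08*Rt[:,2],Rt)
plan(h,Rt)
```

```text
4.3 pos [0.3674 0.2346 0.2046] F [ 0.33 -0.38  0.69] q [ 0.06  0.5  -1.36  2.19  0.96  1.14 -0.72] w 0.0855 gf 0.0
tilt 20.4 yawZ -23.5 y [0.428 0.904 0.012]
turn deg(tool) [  0.45 -15.65  -0.6 ] shift cm in cur frame [-1.16 -1.91  3.82] in target frame [-0.06 -1.89  4.01]
turn deg(tool) [  0.45 -15.65  -0.6 ] shift cm in cur frame [-3.31 -1.96 11.53] in target frame [-0.06 -1.89 12.01]
```

>>> {"fn": "play_rows", "kwargs": {"moves": [[-0.6, -1, 1.9, 0, 0, 0, 0], [-0.6, -0.9, 1.9, 0, 0, 0, 0], [0, 0, 0, 0.2, -7.8, -0.3, 0], [0, 0, 0, 0.2, -7.8, -0.3, 0], [0, 0, 0, 0, 0, 0, 0]]}}

```text
time: 4.8
tool_pos: [0.3771, 0.2107, 0.1728]
tcp_rot: [0.195, 0.931, -0.064, 0.303]
ft_force: [-0.2, 0.8, 0.5]
grip_width: 0.0858
grip_force: 0.0
```

Run:
```python
from h import *
st()
Rt=tgt(-25,36);h=np.array([.427,.186,.103])
plan(h,Rt)
```

```text
4.8 pos [0.3771 0.2107 0.1728] F [-0.22  0.82  0.52] q [-0.25  0.54 -1.16  2.37  1.22  1.25 -1.1 ] w 0.0858 gf 0.0
tilt 36.0 yawZ -23.8 y [ 0.402  0.916 -0.002]
turn deg(tool) [0.68 0.04 1.11] shift cm in cur frame [-0.39 -0.23  8.31] in target frame [-0.4  -0.13  8.32]
```

>>> {"fn": "play_rows", "kwargs": {"moves": [[-0.1, -0.1, 2.1, 0.2, -1, 0.3, 0], [-0.1, -0.1, 2.1, 0.2, -1, 0.3, 0], [0, 0, 2, 0.2, 0, 0.3, 0], [0, 0, 2, 0, 0, 0.2, 0], [0, 0, 0, 0, 0, 0, 0]]}}

```text
time: 5.3
tool_pos: [0.4255, 0.1809, 0.1074]
tcp_rot: [0.211, 0.922, -0.074, 0.315]
ft_force: [-0.5, 0.6, 0.2]
grip_width: 0.0849
grip_force: 0.0
```

Run:
```python
from h import *
st()
Rt=tgt(-25,38);h=np.array([.427,.186,.103])
plan(h,Rt)
im=save("side","s4")
p=proj("side",h).astype(int);print(p)
save("side","s4c",cv2.resize(im[110:240,220:360],None,fx=4.2,fy=4.2,interpolation=cv2.INTER_CUBIC))
```

```text
5.3 pos [0.4255 0.1809 0.1074] F [-0.54  0.56  0.23] q [-0.25  0.71 -1.04  2.42  1.44  1.28 -1.26] w 0.0849 gf 0.0
tilt 37.7 yawZ -26.1 y [ 0.436  0.9   -0.003]
turn deg(tool) [-0.65 -0.25 -0.53] shift cm in cur frame [ 0.34  0.52 -0.31] in target frame [ 0.33  0.52 -0.3 ]
[185 287]
```

View pics/s4c.png

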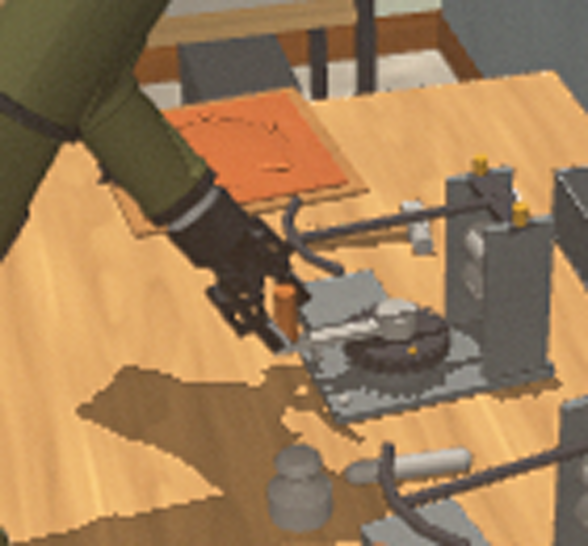

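>>> {"fn": "play_rows", "kwargs": {"moves": [[0.2, 0.5, -0.3, 0, 0, 0, 0], [0, 0, 0, 0, 0, 0, 0.5], [0, 0, 0, 0, 0, 0, 1], [0, 0, 0, 0, 0, 0, 1], [0, 0, 0, 0, 0, 0, 1], [0, 0, 0, 0, 0, 0, 1], [0, 0, 0, 0, 0, 0, 1]], "force": 25}}

```text
time: 6.05
tool_pos: [0.4243, 0.1895, 0.1102]
tcp_rot: [0.211, 0.922, -0.071, 0.316]
ft_force: [-3.3, -0.1, 4.4]
grip_width: 0.0231
grip_force: 25.4
```

```bash
cat >> h.py <<'E'
def along(sp,n,step=-.01,seq=None):
    "tool-frame cm rows moving the grip along the lever circle about sp (xy); step>0 = +left(+y); tool turns with none"
    s=arm.get_state();M=R.from_quat(s["tcp_rot"]).as_matrix()
    g=s["tool_pos"]+.006*M[:,2];v=g[:2]-sp;r=np.linalg.norm(v);a=np.arctan2(v[1],v[0])
    print("r",r.round(4),"lever ang(from -x, + = left)",np.round(np.pi-a%(2*np.pi),4))
    for k in range(1,n+1):
        d=sp+r*np.array([np.cos(a-k*step/r),np.sin(a-k*step/r)])-g[:2]
        print(k,np.round(100*M.T@np.r_[d,0],2))
E
python3 - <<'E'
from h import *
st()
along(np.array([.546,.192]),3,-.006)
along(np.array([.546,.192]),3,.006)
E
```

```text
6.05 pos [0.4243 0.1895 0.1102] F [-3.29 -0.06  4.39] q [-0.26  0.71 -1.05  2.4   1.43  1.29 -1.26] w 0.0231 gf 25.4
tilt 37.9 yawZ -25.6 y [0.434 0.901 0.002]
r 0.1185 lever ang(from -x, + = left) -0.0344
1 [-0.23 -0.52  0.18]
2 [-0.48 -1.03  0.37]
3 [-0.75 -1.52  0.58]
r 0.1185 lever ang(from -x, + = left) -0.0344
1 [ 0.21  0.54 -0.16]
2 [ 0.4   1.09 -0.31]
3 [ 0.56  1.65 -0.43]
```

>>> {"fn": "play_rows", "kwargs": {"moves": [[-0.12, -0.26, 0.09, 0, 0, 0, 1], [-0.12, -0.26, 0.09, 0, 0, 0, 1], [0, 0, 0, 0, 0, 0, 1]]}}

```text
time: 6.35
tool_pos: [0.4251, 0.184, 0.1102]
tcp_rot: [0.211, 0.922, -0.071, 0.317]
ft_force: [-0.0, 3.4, 3.6]
grip_width: 0.0237
grip_force: 25.5
```

>>> {"fn": "play_rows", "kwargs": {"moves": [[-0.08, -0.17, 0.06, 0, 0, 0, 1], [0, 0, 0, 0, 0, 0, 1]]}}

```text
time: 6.55
tool_pos: [0.4253, 0.1819, 0.1102]
tcp_rot: [0.211, 0.922, -0.071, 0.317]
ft_force: [1.7, 2.7, 3.4]
grip_width: 0.023
grip_force: 25.4
```

>>> {"fn": "play_rows", "kwargs": {"moves": [[-0.08, -0.17, 0.06, 0, 0, 0, 1], [0, 0, 0, 0, 0, 0, 1]]}}

```text
time: 6.75
tool_pos: [0.4254, 0.1795, 0.1102]
tcp_rot: [0.211, 0.922, -0.071, 0.317]
ft_force: [1.4, 3.1, 2.5]
grip_width: 0.0234
grip_force: 25.4
```

>>> {"fn": "play_rows", "kwargs": {"moves": [[0, 0, 0, 0, 0, 0, 0.66], [0, 0, 0, 0, 0, 0, 0.66], [0, 0, 0, 0, 0, 0, 0.66]]}}

```text
time: 7.05
tool_pos: [0.4249, 0.1787, 0.1097]
tcp_rot: [0.211, 0.922, -0.072, 0.316]
ft_force: [-1.6, 0.6, 1.1]
grip_width: 0.0294
grip_force: 0.0
```

Run:
```python
from h import *
st()
along(np.array([.546,.192]),5,-.006)
```

```text
7.05 pos [0.4249 0.1787 0.1097] F [-1.62  0.55  1.06] q [-0.24  0.7  -1.05  2.42  1.44  1.28 -1.26] w 0.0294 gf 0.0
tilt 37.8 yawZ -25.8 y [0.435 0.9   0.   ]
r 0.1187 lever ang(from -x, + = left) -0.1259
1 [-0.27 -0.49  0.21]
2 [-0.56 -0.97  0.43]
3 [-0.86 -1.43  0.67]
4 [-1.19 -1.87  0.92]
5 [-1.53 -2.28  1.19]
```

>>> {"fn": "play_rows", "kwargs": {"moves": [[-0.13, -0.25, 0.1, 0, 0, 0, 0.66], [-0.14, -0.24, 0.11, 0, 0, 0, 0.66], [0, 0, 0, 0, 0, 0, 0.66]]}}

```text
time: 7.35
tool_pos: [0.4261, 0.1729, 0.11]
tcp_rot: [0.211, 0.922, -0.072, 0.316]
ft_force: [0.3, -0.8, 0.1]
grip_width: 0.0291
grip_force: 0.0
```

>>> {"fn": "play_rows", "kwargs": {"moves": [[-0.09, -0.16, 0.07, 0, 0, 0, 0.66], [0, 0, 0, 0, 0, 0, 0.66]]}}

```text
time: 7.55
tool_pos: [0.4265, 0.1715, 0.1101]
tcp_rot: [0.211, 0.922, -0.071, 0.316]
ft_force: [0.0, 0.3, -0.0]
grip_width: 0.0286
grip_force: 0.0
```

>>> {"fn": "play_rows", "kwargs": {"moves": [[-0.1, -0.16, 0.08, 0, 0, 0, 0.66], [0, 0, 0, 0, 0, 0, 0.66]]}}

```text
time: 7.75
tool_pos: [0.427, 0.1704, 0.1101]
tcp_rot: [0.211, 0.922, -0.071, 0.316]
ft_force: [0.4, 2.4, -0.6]
grip_width: 0.0286
grip_force: 1.2
```

>>> {"fn": "play_rows", "kwargs": {"moves": [[-0.1, -0.16, 0.08, 0, 0, 0, 0.66], [0, 0, 0, 0, 0, 0, 0.66]]}}

```text
time: 7.95
tool_pos: [0.4275, 0.17, 0.1101]
tcp_rot: [0.21, 0.923, -0.069, 0.316]
ft_force: [-0.4, 6.0, -0.5]
grip_width: 0.029
grip_force: 3.0
```

Run:
```python
from h import *
along(np.array([.546,.192]),12,.002)
along(np.array([.546,.192]),6,.010)
```

```text
r 0.1176 lever ang(from -x, + = left) -0.2014
1 [ 0.09  0.16 -0.07]
2 [ 0.19  0.32 -0.14]
3 [ 0.28  0.49 -0.21]
4 [ 0.37  0.65 -0.28]
5 [ 0.45  0.82 -0.34]
6 [ 0.54  0.99 -0.41]
7 [ 0.62  1.16 -0.47]
8 [ 0.7   1.34 -0.53]
9 [ 0.77  1.51 -0.59]
10 [ 0.85  1.69 -0.65]
11 [ 0.92  1.87 -0.7 ]
12 [ 0.99  2.05 -0.75]
r 0.1176 lever ang(from -x, + = left) -0.2014
1 [ 0.45  0.82 -0.34]
2 [ 0.85  1.69 -0.65]
3 [ 1.18  2.6  -0.9 ]
4 [ 1.46  3.54 -1.11]
5 [ 1.67  4.5  -1.26]
6 [ 1.81  5.48 -1.37]
```

>>> {"fn": "play_rows", "kwargs": {"moves": [[0.22, 0.41, -0.17, 0, 0, 0, 0.66], [0.23, 0.41, -0.17, 0, 0, 0, 0.66], [0.2, 0.43, -0.16, 0, 0, 0, 0.66], [0.1, 0.22, -0.08, 0, 0, 0, 0.66], [0, 0, 0, 0, 0, 0, 0.66]]}}

```text
time: 8.45
tool_pos: [0.4252, 0.1855, 0.11]
tcp_rot: [0.211, 0.922, -0.071, 0.316]
ft_force: [0.4, -0.4, -0.1]
grip_width: 0.029
grip_force: 0.0
```

>>> {"fn": "play_rows", "kwargs": {"moves": [[0.08, 0.17, -0.06, 0, 0, 0, 0.66], [0, 0, 0, 0, 0, 0, 0.66]]}}

```text
time: 8.65
tool_pos: [0.4251, 0.1872, 0.11]
tcp_rot: [0.211, 0.922, -0.071, 0.316]
ft_force: [0.1, -0.8, -0.2]
grip_width: 0.0286
grip_force: 0.1
```

>>> {"fn": "play_rows", "kwargs": {"moves": [[0.08, 0.18, -0.06, 0, 0, 0, 0.66], [0, 0, 0, 0, 0, 0, 0.66]]}}

```text
time: 8.85
tool_pos: [0.425, 0.1893, 0.11]
tcp_rot: [0.211, 0.922, -0.071, 0.316]
ft_force: [0.1, -1.1, -0.5]
grip_width: 0.0288
grip_force: 0.1
```

>>> {"fn": "play_rows", "kwargs": {"moves": [[0.07, 0.18, -0.05, 0, 0, 0, 0.66], [0, 0, 0, 0, 0, 0, 0.66]]}}

```text
time: 9.05
tool_pos: [0.425, 0.1914, 0.11]
tcp_rot: [0.211, 0.922, -0.071, 0.316]
ft_force: [-0.1, 0.6, -0.6]
grip_width: 0.0289
grip_force: 0.1
```

>>> {"fn": "play_rows", "kwargs": {"moves": [[0.07, 0.18, -0.05, 0, 0, 0, 0.66], [0, 0, 0, 0, 0, 0, 0.66]]}}

```text
time: 9.25
tool_pos: [0.425, 0.1935, 0.1099]
tcp_rot: [0.211, 0.922, -0.071, 0.316]
ft_force: [0.1, -0.3, 0.6]
grip_width: 0.0288
grip_force: 0.0
```

>>> {"fn": "play_rows", "kwargs": {"moves": [[0.06, 0.18, -0.05, 0, 0, 0, 0.66], [0, 0, 0, 0, 0, 0, 0.66]]}}

```text
time: 9.45
tool_pos: [0.425, 0.1954, 0.1099]
tcp_rot: [0.211, 0.922, -0.071, 0.316]
ft_force: [0.5, 1.3, -0.1]
grip_width: 0.0287
grip_force: 0.0
```

>>> {"fn": "play_rows", "kwargs": {"moves": [[0.06, 0.18, -0.05, 0, 0, 0, 0.66], [0, 0, 0, 0, 0, 0, 0.66]]}}

```text
time: 9.65
tool_pos: [0.4251, 0.1967, 0.11]
tcp_rot: [0.211, 0.922, -0.072, 0.316]
ft_force: [-0.4, -2.1, 0.9]
grip_width: 0.029
grip_force: 1.1
```

>>> {"fn": "play_rows", "kwargs": {"moves": [[0.06, 0.19, -0.04, 0, 0, 0, 0.66], [0, 0, 0, 0, 0, 0, 0.66]]}}

```text
time: 9.85
tool_pos: [0.4251, 0.1968, 0.1099]
tcp_rot: [0.211, 0.922, -0.074, 0.317]
ft_force: [-2.0, -5.8, 2.4]
grip_width: 0.0291
grip_force: 3.4
```

>>> {"fn": "play_rows", "kwargs": {"moves": [[0.05, 0.19, -0.04, 0, 0, 0, 0.66], [0, 0, 0, 0, 0, 0, 0.66]]}}

```text
time: 10.05
tool_pos: [0.4251, 0.1977, 0.1098]
tcp_rot: [0.211, 0.922, -0.075, 0.317]
ft_force: [-4.2, -8.8, 3.3]
grip_width: 0.0288
grip_force: 5.0
```

>>> {"fn": "play_rows", "kwargs": {"moves": [[0.05, 0.19, -0.04, 0, 0, 0, 0.66], [0, 0, 0, 0, 0, 0, 0.66]]}}

```text
time: 10.25
tool_pos: [0.425, 0.1993, 0.1098]
tcp_rot: [0.211, 0.922, -0.075, 0.316]
ft_force: [-7.7, -9.7, 5.6]
grip_width: 0.0295
grip_force: 5.9
```

>>> {"fn": "play_rows", "kwargs": {"moves": [[-0.15, -0.45, 0.1, 0, 0, 0, 0.5], [0, 0, 0, 0, 0, 0, 0], [0, 0, 0, 0, 0, 0, 0], [0, 0, 0, 0, 0, 0, 0], [0, 0, -3, 0, 0, 0, 0], [0, 0, -4, 0, 0, 0, 0], [0, 0, -4, 0, 0, 0, 0], [0, 0, 0, 0, 5, 0, 0], [0, 0, 0, 0, 8, 0, 0], [0, 0, 0, 0, 8, 0, 0]]}}

```text
time: 11.25
tool_pos: [0.3642, 0.2294, 0.1984]
tcp_rot: [0.218, 0.965, -0.029, 0.142]
ft_force: [-0.1, -0.1, -1.5]
grip_width: 0.0854
grip_force: 0.0
```

Run:
```python
from h import *
st()
Rt=tgt(15,38);h=np.array([.418,-.229,.103])
plan(h-.1*Rt[:,2],tgt(15,17)); plan(h-.1*Rt[:,2],Rt)
im=save("side","s5");save("top","t5")
for c in("top","side"):
  for d in arm.cut_out(c,"mark_a")[:3]: print(c,d["p"],d["location"])
```

```text
11.25 pos [0.3642 0.2294 0.1984] F [-0.06 -0.13 -1.54] q [ 0.1   0.5  -1.35  2.18  0.91  1.09 -0.64] w 0.0854 gf 0.0
tilt 16.7 yawZ -24.4 y [0.43  0.903 0.006]
turn deg(tool) [-11.43  -0.18 -38.82] shift cm in cur frame [-18.67 -43.19   6.47] in target frame [ 12.75 -45.67  -2.76]
turn deg(tool) [-18.41 -20.3  -36.28] shift cm in cur frame [-18.5  -43.31   6.53] in target frame [ 11.13 -45.67  -7.19]
top 0.94 [208.9, 253.2]
top 0.63 [211.1, 375.1]
side 0.78 [188.1, 310.0]
side 0.74 [251.2, 338.7]
```

>>> {"fn": "play_rows", "kwargs": {"moves": [[-1.7, -3.9, 0.5, 0, 0, 0, 0], [-1.7, -3.9, 0.5, 0, 0, 0, 0], [-1.7, -3.9, 0.5, 0, 0, 0, 0], [-1.7, -3.9, 0.5, 0, 0, 0, 0], [-1.7, -3.9, 0.6, 0, 0, 0, 0], [-1.7, -3.9, 0.6, 0, 0, 0, 0], [-1.7, -3.9, 0.6, 0, 0, 0, 0], [-1.7, -3.9, 0.6, 0, 0, 0, 0], [-1.7, -3.9, 0.6, 0, 0, 0, 0], [-1.7, -3.9, 0.6, 0, 0, 0, 0], [-1.7, -3.9, 0.6, 0, 0, 0, 0], [0, 0, 0, 0, 0, 0, 0]]}}

```text
time: 12.65
tool_pos: [0.3554, -0.2441, 0.1899]
tcp_rot: [0.222, 0.964, -0.032, 0.142]
ft_force: [-0.5, 0.4, 0.2]
grip_width: 0.0853
grip_force: 0.0
```

>>> {"fn": "play_rows", "kwargs": {"moves": [[0, 0, 0, -2.3, 0, -7.8, 0], [0, 0, 0, -2.3, 0, -7.8, 0], [0, 0, 0, -2.3, 0, -7.8, 0], [0, 0, 0, -2.3, 0, -7.8, 0], [0, 0, 0, -2.3, 0, -7.8, 0], [0, 0, 0, 0, 0, 0, 0]]}}

```text
time: 13.25
tool_pos: [0.3566, -0.2396, 0.1905]
tcp_rot: [-0.131, 0.981, 0.018, 0.144]
ft_force: [-0.4, 0.7, -0.5]
grip_width: 0.0851
grip_force: 0.0
```

Run:
```python
from h import *
st()
Rt=tgt(15,38);h=np.array([.418,-.229,.103])
plan(h-.1*Rt[:,2],tgt(15,17)); plan(h-.1*Rt[:,2],Rt)
```

```text
13.25 pos [ 0.3566 -0.2396  0.1905] F [-0.35  0.7  -0.54] q [ 1.69  0.53 -1.41  2.22  0.6   0.66  1.76] w 0.0851 gf 0.0
tilt 16.7 yawZ 14.8 y [-0.263  0.965 -0.002]
turn deg(tool) [-0.05 -0.25  0.28] shift cm in cur frame [ 0.21 -0.56  0.25] in target frame [ 0.21 -0.56  0.25]
turn deg(tool) [ 1.000e-02 -2.125e+01  2.900e-01] shift cm in cur frame [ 0.42 -0.56  0.29] in target frame [ 0.5  -0.56  0.12]
```

>>> {"fn": "play_rows", "kwargs": {"moves": [[0.2, -0.3, 0.1, 0, -7, 0, 0], [0.2, -0.3, 0.1, 0, -7, 0, 0], [0, 0, 0, 0, -7, 0, 0], [0, 0, 0, 0, 0, 0, 0]]}}

```text
time: 13.65
tool_pos: [0.3521, -0.2457, 0.1855]
tcp_rot: [-0.12, 0.939, 0.044, 0.32]
ft_force: [0.1, -0.3, 0.1]
grip_width: 0.0858
grip_force: 0.0
```

Run:
```python
from h import *
st()
Rt=tgt(15,38);h=np.array([.418,-.229,.103])
plan(h,Rt)
```

```text
13.65 pos [ 0.3521 -0.2457  0.1855] F [ 0.13 -0.35  0.09] q [ 1.93  0.63 -1.41  2.39  0.46  0.23  2.09] w 0.0858 gf 0.0
tilt 37.7 yawZ 15.1 y [-0.254  0.967  0.005]
turn deg(tool) [ 0.08 -0.26 -0.4 ] shift cm in cur frame [-0.32 -0.1  10.08] in target frame [-0.27 -0.09 10.09]
```

>>> {"fn": "play_rows", "kwargs": {"moves": [[-0.1, 0, 2, 0, 0, 0, 0], [-0.1, 0, 2, 0, 0, 0, 0], [-0.1, 0, 2, 0, 0, 0, 0], [0, 0, 0, 0, 0, 0, 0]]}}

```text
time: 14.05
tool_pos: [0.3799, -0.2404, 0.1557]
tcp_rot: [-0.125, 0.939, 0.04, 0.317]
ft_force: [0.2, 1.2, -0.4]
grip_width: 0.0853
grip_force: 0.0
```

Run:
```python
from h import *
st()
Rt=tgt(15,38);h=np.array([.418,-.229,.103])
plan(h,Rt)
```

```text
14.05 pos [ 0.3799 -0.2404  0.1557] F [ 0.22  1.24 -0.36] q [ 1.77  0.69 -1.33  2.4   1.06  0.18  1.48] w 0.0853 gf 0.0
tilt 37.3 yawZ 14.8 y [-0.26   0.966 -0.003]
turn deg(tool) [-0.1  -0.71  0.16] shift cm in cur frame [0.04 0.12 6.  ] in target frame [0.11 0.11 6.  ]
```

>>> {"fn": "play_rows", "kwargs": {"moves": [[0, 0, 2, 0, 0, 0, 0], [0, 0, 1, 0, 0, 0, 0], [0, 0, 0, 0, 0, 0, 0]]}}

```text
time: 14.35
tool_pos: [0.3916, -0.2382, 0.1379]
tcp_rot: [-0.124, 0.94, 0.04, 0.316]
ft_force: [-0.9, -0.4, -0.1]
grip_width: 0.0856
grip_force: 0.0
```

Run:
```python
from h import *
st()
Rt=tgt(15,38);h=np.array([.418,-.229,.103])
plan(h,Rt)
```

```text
14.35 pos [ 0.3916 -0.2382  0.1379] F [-0.94 -0.39 -0.13] q [ 1.7   0.72 -1.28  2.42  1.45  0.18  1.1 ] w 0.0856 gf 0.0
tilt 37.2 yawZ 14.7 y [-0.259  0.966 -0.004]
turn deg(tool) [-0.19 -0.81  0.13] shift cm in cur frame [-0.11  0.22  3.86] in target frame [-0.05  0.21  3.87]
```

>>> {"fn": "play_rows", "kwargs": {"moves": [[0, 0.1, 1.3, 0, 0, 0, 0], [0, 0.1, 1.3, 0, 0, 0, 0], [0, 0, 1.2, 0, 0, 0, 0], [0, 0, 0.6, 0, 0, 0, 0], [0, 0, 0, 0, 0, 0, 0]]}}

```text
time: 14.85
tool_pos: [0.4159, -0.2299, 0.1026]
tcp_rot: [-0.124, 0.94, 0.04, 0.316]
ft_force: [-0.6, -0.2, 0.9]
grip_width: 0.0856
grip_force: 0.0
```

Run:
```python
from h import *
st()
Rt=tgt(15,38);h=np.array([.418,-.229,.103])
plan(h,Rt)
im=save("side","s6");t=save("top","t6")
a=cv2.resize(im[170:300,250:380],(400,400),interpolation=cv2.INTER_CUBIC);b=cv2.resize(t[180:280,340:440],(400,400),interpolation=cv2.INTER_CUBIC)
save("side","s6c",np.hstack([a,b]))
```

```text
14.85 pos [ 0.4159 -0.2299  0.1026] F [-0.64 -0.17  0.94] q [ 1.61  0.87 -1.33  2.43  1.84  0.36  0.7 ] w 0.0856 gf 0.0
tilt 37.2 yawZ 14.8 y [-0.258  0.966 -0.002]
turn deg(tool) [-0.13 -0.79  0.04] shift cm in cur frame [-0.19  0.03 -0.49] in target frame [-0.2   0.03 -0.49]
```

View pics/s6c.png

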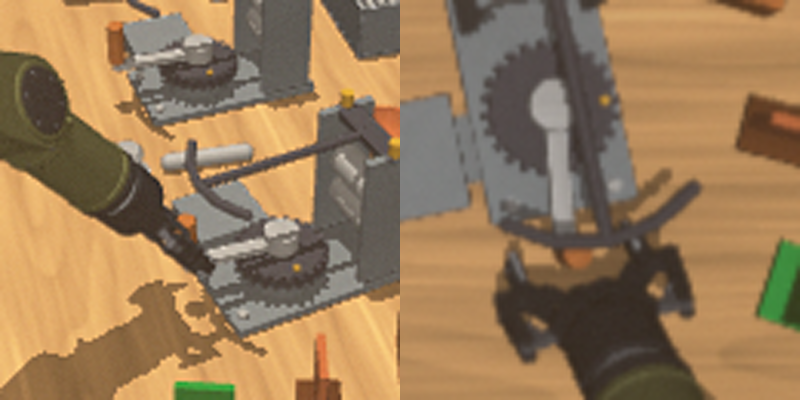

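>>> {"fn": "play_rows", "kwargs": {"moves": [[-0.1, 0, -0.4, 0, 0, 0, 0.3], [0, 0, 0, 0, 0, 0, 0.66], [0, 0, 0, 0, 0, 0, 0.66], [0, 0, 0, 0, 0, 0, 0.66], [0, 0, 0, 0, 0, 0, 0.66]]}}

```text
time: 15.45
tool_pos: [0.4142, -0.231, 0.1065]
tcp_rot: [-0.123, 0.94, 0.04, 0.317]
ft_force: [1.0, 0.3, 0.1]
grip_width: 0.0289
grip_force: 0.0
```

Run:
```python
from h import *
st()
along(np.array([.539,-.224]),8,-.005)
```

```text
15.45 pos [ 0.4142 -0.231   0.1065] F [0.99 0.34 0.13] q [ 1.62  0.86 -1.32  2.43  1.82  0.34  0.71] w 0.0289 gf 0.0
tilt 37.3 yawZ 14.6 y [-0.257  0.966 -0.004]
r 0.1214 lever ang(from -x, + = left) -0.05
1 [ 0.08 -0.49 -0.06]
2 [ 0.14 -0.99 -0.1 ]
3 [ 0.18 -1.48 -0.13]
4 [ 0.21 -1.98 -0.15]
5 [ 0.22 -2.48 -0.15]
6 [ 0.21 -2.98 -0.15]
7 [ 0.19 -3.48 -0.13]
8 [ 0.15 -3.98 -0.1 ]
```

>>> {"fn": "play_rows", "kwargs": {"moves": [[0.08, -0.49, -0.06, 0, 0, 0, 0.66], [0, 0, 0, 0, 0, 0, 0.66]]}}

```text
time: 15.65
tool_pos: [0.4147, -0.2366, 0.1065]
tcp_rot: [-0.123, 0.94, 0.04, 0.317]
ft_force: [-0.4, 0.8, 1.1]
grip_width: 0.0289
grip_force: 0.0
```

>>> {"fn": "play_rows", "kwargs": {"moves": [[0.03, -0.2, -0.02, 0, 0, 0, 0.66], [0, 0, 0, 0, 0, 0, 0.66]]}}

```text
time: 15.85
tool_pos: [0.4148, -0.2382, 0.1065]
tcp_rot: [-0.123, 0.94, 0.04, 0.317]
ft_force: [0.7, -0.1, -0.1]
grip_width: 0.0289
grip_force: 0.0
```

>>> {"fn": "play_rows", "kwargs": {"moves": [[0.03, -0.2, -0.02, 0, 0, 0, 0.66], [0, 0, 0, 0, 0, 0, 0.66]]}}

```text
time: 16.05
tool_pos: [0.415, -0.2401, 0.1065]
tcp_rot: [-0.123, 0.94, 0.04, 0.317]
ft_force: [-0.2, 0.9, -0.5]
grip_width: 0.0293
grip_force: 0.0
```

>>> {"fn": "play_rows", "kwargs": {"moves": [[0.02, -0.25, -0.02, 0, 0, 0, 0.66], [0, 0, 0, 0, 0, 0, 0.66]]}}

```text
time: 16.25
tool_pos: [0.4154, -0.2428, 0.1066]
tcp_rot: [-0.123, 0.94, 0.04, 0.317]
ft_force: [-0.7, -0.0, 0.6]
grip_width: 0.029
grip_force: 0.0
```

>>> {"fn": "play_rows", "kwargs": {"moves": [[0.02, -0.2, -0.02, 0, 0, 0, 0.66], [0, 0, 0, 0, 0, 0, 0.66]]}}

```text
time: 16.45
tool_pos: [0.4156, -0.2447, 0.1066]
tcp_rot: [-0.123, 0.94, 0.04, 0.317]
ft_force: [-0.7, -0.1, 0.4]
grip_width: 0.0289
grip_force: 0.0
```

Run:
```python
from h import *
st()
along(np.array([.539,-.224]),8,-.005)
```

```text
16.45 pos [ 0.4156 -0.2447  0.1066] F [-0.65 -0.12  0.43] q [ 1.63  0.84 -1.27  2.4   1.77  0.28  0.8 ] w 0.0289 gf 0.0
tilt 37.3 yawZ 14.6 y [-0.257  0.966 -0.004]
r 0.1215 lever ang(from -x, + = left) -0.1638
1 [ 0.03 -0.5  -0.02]
2 [ 0.05 -1.   -0.03]
3 [ 0.04 -1.5  -0.03]
4 [ 0.03 -2.   -0.01]
5 [-0.01 -2.5   0.02]
6 [-0.06 -2.99  0.06]
7 [-0.13 -3.48  0.11]
8 [-0.21 -3.97  0.18]
```

>>> {"fn": "play_rows", "kwargs": {"moves": [[0.02, -0.25, -0.01, 0, 0, 0, 0.66], [0, 0, 0, 0, 0, 0, 0.66]]}}

```text
time: 16.65
tool_pos: [0.4161, -0.2473, 0.1066]
tcp_rot: [-0.123, 0.94, 0.04, 0.317]
ft_force: [0.3, -0.4, 0.7]
grip_width: 0.029
grip_force: 0.0
```

>>> {"fn": "play_rows", "kwargs": {"moves": [[0.01, -0.2, -0.01, 0, 0, 0, 0.66], [0, 0, 0, 0, 0, 0, 0.66]]}}

```text
time: 16.85
tool_pos: [0.4164, -0.2492, 0.1066]
tcp_rot: [-0.123, 0.94, 0.04, 0.317]
ft_force: [-1.1, 0.2, -0.1]
grip_width: 0.0289
grip_force: 0.0
```

>>> {"fn": "play_rows", "kwargs": {"moves": [[0.01, -0.15, -0.01, 0, 0, 0, 0.66], [0, 0, 0, 0, 0, 0, 0.66]]}}

```text
time: 17.05
tool_pos: [0.4166, -0.2505, 0.1066]
tcp_rot: [-0.123, 0.94, 0.04, 0.317]
ft_force: [-0.1, -0.6, 0.3]
grip_width: 0.0292
grip_force: 0.0
```

>>> {"fn": "play_rows", "kwargs": {"moves": [[0.01, -0.25, 0, 0, 0, 0, 0.66], [0, 0, 0, 0, 0, 0, 0.66]]}}

```text
time: 17.25
tool_pos: [0.4173, -0.2532, 0.1065]
tcp_rot: [-0.123, 0.94, 0.04, 0.317]
ft_force: [-0.5, 0.0, 0.4]
grip_width: 0.029
grip_force: 0.0
```

>>> {"fn": "play_rows", "kwargs": {"moves": [[0, -0.2, 0, 0, 0, 0, 0.66], [0, 0, 0, 0, 0, 0, 0.66]]}}

```text
time: 17.45
tool_pos: [0.4178, -0.255, 0.1066]
tcp_rot: [-0.123, 0.94, 0.04, 0.317]
ft_force: [0.2, 0.0, 0.6]
grip_width: 0.0289
grip_force: 0.0
```

Run:
```python
from h import *
st()
along(np.array([.539,-.224]),6,-.005)
im=save("side","s7");t=save("top","t7")
a=cv2.resize(im[170:300,250:380],(400,400),interpolation=cv2.INTER_CUBIC);b=cv2.resize(t[180:280,340:440],(400,400),interpolation=cv2.INTER_CUBIC)
save("side","s7c",np.hstack([a,b]))
```

```text
17.45 pos [ 0.4178 -0.255   0.1066] F [0.18 0.02 0.61] q [ 1.63  0.82 -1.23  2.38  1.71  0.25  0.88] w 0.0289 gf 0.0
tilt 37.3 yawZ 14.6 y [-0.257  0.966 -0.004]
r 0.1215 lever ang(from -x, + = left) -0.2505
1 [-0.  -0.5  0. ]
2 [-0.02 -1.    0.02]
3 [-0.06 -1.5   0.05]
4 [-0.11 -1.99  0.09]
5 [-0.18 -2.48  0.15]
6 [-0.26 -2.97  0.22]
```

View pics/s7c.png

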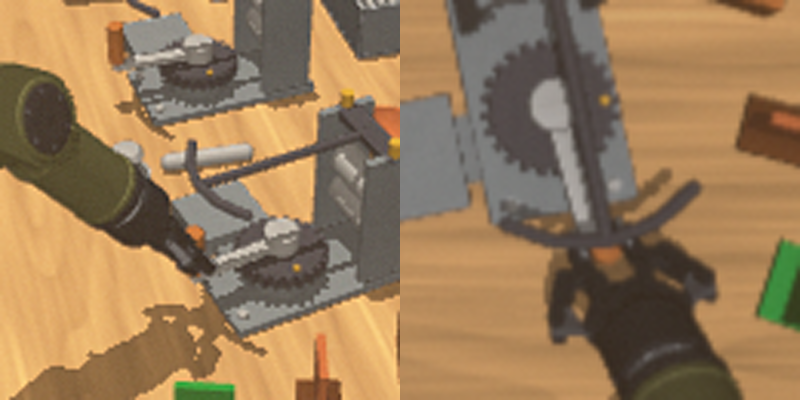

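>>> {"fn": "play_rows", "kwargs": {"moves": [[0, -0.25, 0, 0, 0, 0, 0.66], [0, 0, 0, 0, 0, 0, 0.66]]}}

```text
time: 17.75
tool_pos: [0.4185, -0.2575, 0.1066]
tcp_rot: [-0.123, 0.939, 0.04, 0.317]
ft_force: [0.1, 0.7, -0.7]
grip_width: 0.0292
grip_force: 0.0
```

>>> {"fn": "play_rows", "kwargs": {"moves": [[0, -0.2, 0, 0, 0, 0, 0.66], [0, 0, 0, 0, 0, 0, 0.66]]}}

```text
time: 17.95
tool_pos: [0.4189, -0.2593, 0.1066]
tcp_rot: [-0.123, 0.94, 0.04, 0.317]
ft_force: [-0.1, 0.5, 0.3]
grip_width: 0.0293
grip_force: 0.0
```

>>> {"fn": "play_rows", "kwargs": {"moves": [[-0.01, -0.15, 0.01, 0, 0, 0, 0.66], [0, 0, 0, 0, 0, 0, 0.66]]}}

```text
time: 18.15
tool_pos: [0.4194, -0.2607, 0.1066]
tcp_rot: [-0.123, 0.94, 0.04, 0.317]
ft_force: [-0.7, -0.8, 0.9]
grip_width: 0.0289
grip_force: 0.0
```

>>> {"fn": "play_rows", "kwargs": {"moves": [[-0.01, -0.2, 0.01, 0, 0, 0, 0.66], [0, 0, 0, 0, 0, 0, 0.66]]}}

```text
time: 18.35
tool_pos: [0.4201, -0.2627, 0.1065]
tcp_rot: [-0.123, 0.94, 0.04, 0.317]
ft_force: [0.5, -0.6, 0.5]
grip_width: 0.0291
grip_force: 0.0
```

>>> {"fn": "play_rows", "kwargs": {"moves": [[-0.01, -0.2, 0.01, 0, 0, 0, 0.66], [0, 0, 0, 0, 0, 0, 0.66]]}}

```text
time: 18.55
tool_pos: [0.4208, -0.2646, 0.1065]
tcp_rot: [-0.123, 0.94, 0.04, 0.317]
ft_force: [0.4, -0.4, -0.4]
grip_width: 0.029
grip_force: 0.0
```

>>> {"fn": "play_rows", "kwargs": {"moves": [[-0.01, -0.15, 0.01, 0, 0, 0, 0.66], [0, 0, 0, 0, 0, 0, 0.66]]}}

```text
time: 18.75
tool_pos: [0.4213, -0.2659, 0.1065]
tcp_rot: [-0.123, 0.939, 0.04, 0.317]
ft_force: [0.3, 0.5, 0.5]
grip_width: 0.0292
grip_force: 0.0
```

>>> {"fn": "play_rows", "kwargs": {"moves": [[-0.02, -0.2, 0.01, 0, 0, 0, 0.66], [0, 0, 0, 0, 0, 0, 0.66]]}}

```text
time: 18.95
tool_pos: [0.4218, -0.2672, 0.1065]
tcp_rot: [-0.124, 0.939, 0.04, 0.317]
ft_force: [-0.7, 1.4, 1.2]
grip_width: 0.0288
grip_force: 1.0
```

>>> {"fn": "play_rows", "kwargs": {"moves": [[-0.02, -0.2, 0.02, 0, 0, 0, 0.66], [0, 0, 0, 0, 0, 0, 0.66]]}}

```text
time: 19.15
tool_pos: [0.422, -0.2674, 0.1064]
tcp_rot: [-0.124, 0.939, 0.041, 0.317]
ft_force: [-5.0, 5.4, 3.4]
grip_width: 0.0291
grip_force: 3.3
```

>>> {"fn": "play_rows", "kwargs": {"moves": [[-0.02, -0.15, 0.02, 0, 0, 0, 0.66], [0, 0, 0, 0, 0, 0, 0.66]]}}

```text
time: 19.35
tool_pos: [0.4223, -0.2678, 0.1062]
tcp_rot: [-0.125, 0.939, 0.042, 0.317]
ft_force: [-6.7, 7.5, 3.6]
grip_width: 0.0291
grip_force: 4.4
```

Run:
```python
from h import *
st()
along(np.array([.539,-.224]),6,-.005)
```

```text
19.35 pos [ 0.4223 -0.2678  0.1062] F [-6.73  7.51  3.64] q [ 1.63  0.82 -1.21  2.34  1.56  0.22  1.06] w 0.0291 gf 4.4
tilt 37.3 yawZ 15.1 y [-0.261  0.965 -0.   ]
r 0.1211 lever ang(from -x, + = left) -0.3622
1 [-0.05 -0.5   0.04]
2 [-0.11 -0.99  0.08]
3 [-0.19 -1.48  0.15]
4 [-0.29 -1.97  0.22]
5 [-0.4  -2.45  0.3 ]
6 [-0.52 -2.92  0.4 ]
```

Run:
```python
from h import *
along(np.array([.539,-.224]),14,.005)
```

```text
r 0.1211 lever ang(from -x, + = left) -0.3622
1 [ 0.03  0.5  -0.02]
2 [ 0.04  1.   -0.03]
3 [ 0.04  1.5  -0.03]
4 [ 0.02  2.   -0.02]
5 [-0.01  2.5   0.01]
6 [-0.06  2.99  0.05]
7 [-0.13  3.48  0.1 ]
8 [-0.21  3.97  0.16]
9 [-0.31  4.46  0.24]
10 [-0.43  4.94  0.32]
11 [-0.56  5.41  0.42]
12 [-0.71  5.87  0.53]
13 [-0.87  6.33  0.66]
14 [-1.05  6.78  0.79]
```

>>> {"fn": "play_rows", "kwargs": {"moves": [[0.03, 0.5, -0.02, 0, 0, 0, 0.66], [0.01, 0.5, -0.01, 0, 0, 0, 0.66], [0, 0.5, 0, 0, 0, 0, 0.66], [-0.02, 0.5, 0.01, 0, 0, 0, 0.66], [-0.03, 0.5, 0.03, 0, 0, 0, 0.66], [-0.05, 0.49, 0.04, 0, 0, 0, 0.66], [-0.07, 0.49, 0.05, 0, 0, 0, 0.66], [0, 0, 0, 0, 0, 0, 0.66]]}}

```text
time: 20.15
tool_pos: [0.4161, -0.2366, 0.1064]
tcp_rot: [-0.124, 0.939, 0.04, 0.317]
ft_force: [0.3, -0.2, -0.9]
grip_width: 0.029
grip_force: 0.0
```

>>> {"fn": "play_rows", "kwargs": {"moves": [[-0.08, 0.49, 0.06, 0, 0, 0, 0.66], [-0.1, 0.49, 0.08, 0, 0, 0, 0.66], [0, 0, 0, 0, 0, 0, 0.66]]}}

```text
time: 20.45
tool_pos: [0.4158, -0.2265, 0.1064]
tcp_rot: [-0.124, 0.939, 0.04, 0.317]
ft_force: [0.6, 0.8, 0.0]
grip_width: 0.0294
grip_force: 0.0
```

Run:
```python
from h import *
st()
along(np.array([.539,-.224]),5,.005)
```

```text
20.45 pos [ 0.4158 -0.2265  0.1064] F [0.64 0.81 0.03] q [ 1.62  0.87 -1.35  2.44  1.82  0.37  0.7 ] w 0.0294 gf 0.0
tilt 37.3 yawZ 14.7 y [-0.258  0.966 -0.004]
r 0.1196 lever ang(from -x, + = left) -0.0135
1 [-0.11  0.48  0.08]
2 [-0.23  0.96  0.17]
3 [-0.37  1.43  0.27]
4 [-0.52  1.89  0.39]
5 [-0.69  2.34  0.51]
```

>>> {"fn": "play_rows", "kwargs": {"moves": [[-0.11, 0.48, 0.08, 0, 0, 0, 0.66], [-0.12, 0.48, 0.09, 0, 0, 0, 0.66], [0, 0, 0, 0, 0, 0, 0.66]]}}

```text
time: 20.75
tool_pos: [0.4161, -0.2166, 0.1064]
tcp_rot: [-0.124, 0.939, 0.04, 0.317]
ft_force: [0.3, 0.6, 0.2]
grip_width: 0.0292
grip_force: 0.0
```

>>> {"fn": "play_rows", "kwargs": {"moves": [[-0.08, 0.28, 0.06, 0, 0, 0, 0.66], [0, 0, 0, 0, 0, 0, 0.66]]}}

```text
time: 20.95
tool_pos: [0.4163, -0.2138, 0.1064]
tcp_rot: [-0.123, 0.939, 0.04, 0.317]
ft_force: [0.7, -0.8, 0.7]
grip_width: 0.0293
grip_force: 0.1
```

>>> {"fn": "play_rows", "kwargs": {"moves": [[-0.06, 0.19, 0.04, 0, 0, 0, 0.66], [0, 0, 0, 0, 0, 0, 0.66]]}}

```text
time: 21.15
tool_pos: [0.4165, -0.2116, 0.1064]
tcp_rot: [-0.124, 0.939, 0.04, 0.317]
ft_force: [0.1, -0.7, -0.1]
grip_width: 0.0294
grip_force: 0.1
```

>>> {"fn": "play_rows", "kwargs": {"moves": [[-0.06, 0.19, 0.04, 0, 0, 0, 0.66], [0, 0, 0, 0, 0, 0, 0.66]]}}

```text
time: 21.35
tool_pos: [0.4166, -0.2094, 0.1064]
tcp_rot: [-0.124, 0.939, 0.04, 0.317]
ft_force: [0.7, -0.0, 0.8]
grip_width: 0.0291
grip_force: 0.1
```

Run:
```python
from h import *
st()
along(np.array([.539,-.224]),5,.002)
```

```text
21.35 pos [ 0.4166 -0.2094  0.1064] F [ 0.66 -0.02  0.75] q [ 1.59  0.88 -1.37  2.47  1.89  0.42  0.59] w 0.0291 gf 0.1
tilt 37.3 yawZ 14.7 y [-0.258  0.966 -0.003]
r 0.1198 lever ang(from -x, + = left) 0.1297
1 [-0.06  0.18  0.05]
2 [-0.13  0.37  0.09]
3 [-0.19  0.55  0.15]
4 [-0.26  0.73  0.2 ]
5 [-0.33  0.91  0.25]
```

>>> {"fn": "play_rows", "kwargs": {"moves": [[-0.06, 0.18, 0.05, 0, 0, 0, 0.66], [0, 0, 0, 0, 0, 0, 0.66]]}}

```text
time: 21.55
tool_pos: [0.417, -0.2074, 0.1064]
tcp_rot: [-0.124, 0.939, 0.04, 0.317]
ft_force: [0.1, 0.6, 0.1]
grip_width: 0.029
grip_force: 0.0
```

>>> {"fn": "play_rows", "kwargs": {"moves": [[-0.07, 0.18, 0.05, 0, 0, 0, 0.66], [0, 0, 0, 0, 0, 0, 0.66]]}}

```text
time: 21.75
tool_pos: [0.4173, -0.2055, 0.1064]
tcp_rot: [-0.124, 0.939, 0.04, 0.317]
ft_force: [0.3, 0.3, 0.7]
grip_width: 0.0292
grip_force: 0.0
```

>>> {"fn": "play_rows", "kwargs": {"moves": [[-0.07, 0.18, 0.05, 0, 0, 0, 0.66], [0, 0, 0, 0, 0, 0, 0.66]]}}

```text
time: 21.95
tool_pos: [0.4177, -0.204, 0.1063]
tcp_rot: [-0.123, 0.94, 0.039, 0.317]
ft_force: [0.2, -3.2, -0.4]
grip_width: 0.029
grip_force: 0.9
```

>>> {"fn": "play_rows", "kwargs": {"moves": [[-0.05, 0.13, 0.04, 0, 0, 0, 0.66], [0, 0, 0, 0, 0, 0, 0.66]]}}

```text
time: 22.15
tool_pos: [0.4182, -0.2038, 0.1062]
tcp_rot: [-0.122, 0.94, 0.038, 0.317]
ft_force: [-0.7, -5.8, 0.2]
grip_width: 0.0292
grip_force: 2.5
```

>>> {"fn": "play_rows", "kwargs": {"moves": [[0, 0, 0, 0, 0, 0, 0], [0, 0, 0, 0, 0, 0, 0], [0, 0, 0, 0, 0, 0, 0], [0, 0, -3, 0, 0, 0, 0], [0, 0, -4, 0, 0, 0, 0], [0, 0, -4, 0, 0, 0, 0], [0, 0, -2, 0, 7.4, 0, 0], [0, 0, 0, 0, 7.5, 0, 0], [0, 0, 0, 0, 7.5, 0, 0], [0, 0, 0, 0, 7.5, 0, 0], [0, 0, 0, 0, 7.5, 0, 0], [0, 0, 0, 0, 0, 0, 0]]}}

```text
time: 23.35
tool_pos: [0.3757, -0.219, 0.1561]
tcp_rot: [-0.13, 0.991, -0.003, 0.037]
ft_force: [-0.3, 0.7, 0.4]
grip_width: 0.0856
grip_force: 0.0
```

Run:
```python
from h import *
st()
plan([.516,-.43,.28],tgt(76,0));plan([.516,-.43,.28],tgt(-104,0))
im=save("side","s8");t=save("top","t8")
a=cv2.resize(im[200:330,280:410],(400,400),interpolation=cv2.INTER_CUBIC);b=cv2.resize(t[180:280,350:450],(400,400),interpolation=cv2.INTER_CUBIC)
save("side","s8c",np.hstack([a,b]))
```

```text
23.35 pos [ 0.3757 -0.219   0.1561] F [-0.3   0.71  0.37] q [ 1.35  0.58 -1.28  2.16  0.75  0.86  1.46] w 0.0856 gf 0.0
tilt 4.2 yawZ 2.1 y [-0.258  0.966 -0.016]
turn deg(tool) [ -3.06   3.24 -61.  ] shift cm in cur frame [ -9.01 -24.22 -11.98] in target frame [ 17.08 -18.72 -12.99]
turn deg(tool) [  3.72   3.51 118.9 ] shift cm in cur frame [ -9.01 -24.22 -11.98] in target frame [-17.08  18.72 -12.99]
```

View pics/s8c.png

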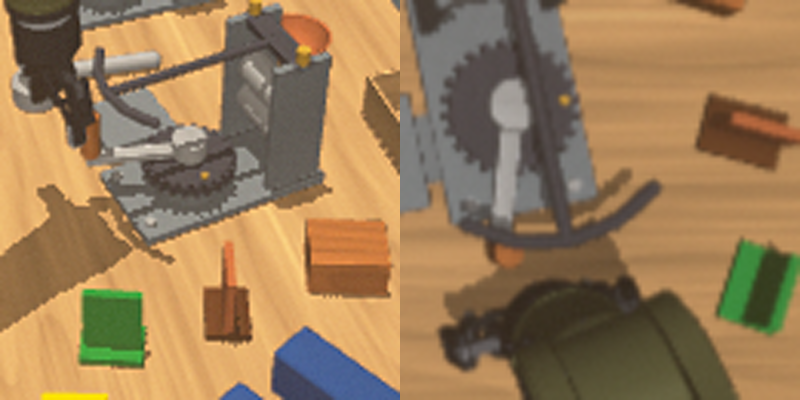

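>>> {"fn": "play_rows", "kwargs": {"moves": [[0.5, 0, -4, 0, 0, 0, 0], [0, 0, -4, 0, 0, 0, 0], [0, 0, -4, 0, 0, 0, 0], [-1.3, -3.5, 0, 0, 0, 0, 0], [-1.3, -3.5, 0, 0, 0, 0, 0], [-1.3, -3.5, 0, 0, 0, 0, 0], [-1.3, -3.5, 0, 0, 0, 0, 0], [-1.4, -3.5, 0, 0, 0, 0, 0], [-1.4, -3.4, 0, 0, 0, 0, 0], [-1.4, -3.4, 0, 0, 0, 0, 0], [0, 0, 0, -0.4, 0.4, -7.6, 0], [0, 0, 0, -0.4, 0.4, -7.6, 0]]}}

```text
time: 24.65
tool_pos: [0.5082, -0.4374, 0.282]
tcp_rot: [-0.258, 0.966, -0.001, 0.028]
ft_force: [0.6, -0.6, -0.2]
grip_width: 0.0854
grip_force: 0.0
```

>>> {"fn": "play_rows", "kwargs": {"moves": [[0, 0, 0, -0.4, 0.4, -7.6, 0], [0, 0, 0, -0.4, 0.4, -7.6, 0], [0, 0, 0, -0.4, 0.4, -7.6, 0], [0, 0, 0, -0.4, 0.4, -7.6, 0], [0, 0, 0, -0.4, 0.4, -7.6, 0], [0, 0, 0, -0.4, 0.4, -7.6, 0], [0, 0, 0, 0, 0, 0, 0]]}}

```text
time: 25.35
tool_pos: [0.5082, -0.4366, 0.2823]
tcp_rot: [-0.611, 0.792, 0.003, 0.0]
ft_force: [-0.2, 0.7, -0.4]
grip_width: 0.0851
grip_force: 0.0
```

Run:
```python
from h import *
st()
g=[.516,-.43]
# tag pose from side picture: project model edges for check; measure foot via colour
im=arm.capture("side");hsv=cv2.cvtColor(im,cv2.COLOR_RGB2HSV).astype(int)
for d in arm.cut_out("side","tag")[:3]: print(d["p"],d["location"])
d=min(arm.cut_out("side","tag"),key=lambda d:abs(d["location"][0]-295)+abs(d["location"][1]-353))
ys,xs=np.where(d["pixels"]);print("ext",ys.min(),ys.max(),xs.min(),xs.max())
def model(x,y,yaw):
    M=R.from_euler("z",yaw,degrees=True).as_matrix();P=[]
    for a in(-.025,.025):
        for b in(-.035,.035):
            for z in(0,.012):P.append((a,b,z))
    for a in(-.005,.005):
        for b in(-.032,.032):P+= [(a,b,.087),(a,b,.012)]
    return [M@np.array(p)+[x,y,0] for p in P]
def mask(cam,x,y,yaw):
    q=np.array([proj(cam,p)[::-1] for p in model(x,y,yaw)]);m=np.zeros((400,640),np.uint8)
    for sl in(slice(0,8),slice(8,16)): cv2.fillConvexPoly(m,np.round(cv2.convexHull(q[sl].astype(np.float32))*16).astype(int),1,shift=4)
    return m>0
t0=cv2.cvtColor(cv2.imread("pics/top0.png"),cv2.COLOR_BGR2HSV).astype(int);s0=cv2.cvtColor(cv2.imread("pics/side0.png"),cv2.COLOR_BGR2HSV).astype(int)
def seg(h,c,w):
    m=np.zeros((400,640),bool);sl=np.s_[c[0]-w:c[0]+w,c[1]-w:c[1]+w]
    m[sl]=(((h[...,0]<9)&(h[...,1]>100))|((h[...,2]<125)&(h[...,0]<14)))[sl];return m
ms={"top":seg(t0,(212,436),16),"side":seg(s0,(294,355),24)}
print({k:v.sum() for k,v in ms.items()})
def cost(p):
    c=0
    for k in ms:
        m=mask(k,p[0],p[1],p[2]);c+=1-(m&ms[k]).sum()/(m|ms[k]).sum()
    return c
best=min((cost((x,y,w)),x,y,w) for x in np.arange(.504,.53,.003) for y in np.arange(-.442,-.415,.003) for w in range(-26,0,4));print(best)
plan([.516,-.43,.12],tgt(76,0))
```

```text
25.35 pos [ 0.5082 -0.4366  0.2823] F [-0.21  0.67 -0.42] q [ 1.27  0.87 -1.4   1.31  0.86  1.62  2.89] w 0.0851 gf 0.0
tilt 0.3 yawZ 124.5 y [-0.967  0.255  0.004]
0.93 [340.9, 302.0]
0.74 [294.8, 353.9]
0.66 [308.1, 317.5]
ext 278 310 345 361
{'top': np.int64(210), 'side': np.int64(144)}Traceback (most recent call last):
  File "<stdin>", line 32, in <module>
  File "<stdin>", line 32, in <genexpr>
  File "<stdin>", line 30, in cost
  File "<stdin>", line 18, in mask
  File "h.py", line 11, in proj
    c=arm.calibration(cam);T=np.array(c["T"]);q=T[:3,:3].T@(np.array(p)-T[:3,3])
ValueError: time passes only in moves, steps and waits
```

>>> {"fn": "play_rows", "kwargs": {"moves": [[0, 0, 0, 0, 0, 8.4, 0], [0, 0, 0, 0, 0, 8.4, 0], [0, 0, 0, 0, 0, 8.4, 0], [0, 0, 0, 0, 0, 8.4, 0], [0, 0, 0, 0, 0, 8.4, 0], [0, 0, 0, 0, 0, 8.4, 0], [0, 0, 0, 0, 0, 8.4, 0], [0, 0, 0, 0, 0, 8.4, 0], [0, 0, 0, 0, 0, 8.4, 0], [0, 0, 0, 0, 0, 8.4, 0], [0, 0, 0, 0, 0, 8.4, 0]]}}

```text
time: 26.6
tool_pos: [0.5096, -0.4351, 0.2844]
tcp_rot: [0.151, 0.989, 0.001, -0.001]
ft_force: [-0.8, -0.0, 0.3]
grip_width: 0.0854
grip_force: 0.0
```

>>> {"fn": "play_rows", "kwargs": {"moves": [[0, 0, 0, 0, 0, 8.4, 0], [0, 0, 0, 0, 0, 8.4, 0], [0, 0, 0, 0, 0, 8.4, 0], [0, 0, 0, 0, 0, 8.4, 0], [0, 0, 0, 0, 0, 8.4, 0], [0, 0, 0, 0, 0, 8.4, 0], [0, 0, 0, 0, 0, 8.4, 0], [0, 0, 0, 0, 0, 8.4, 0], [0, 0, 0, 0, 0, 8.4, 0], [0, 0, 0, 0, 0, 4, 0], [0, 0, 0, 0, 0, 0, 0]]}}

```text
time: 27.7
tool_pos: [0.5096, -0.435, 0.2846]
tcp_rot: [0.747, 0.665, -0.0, -0.002]
ft_force: [0.6, 0.2, 0.4]
grip_width: 0.0854
grip_force: 0.0
```

```bash
cat >> h.py <<'E'
_cal={}
def proj(cam,p):
    if cam not in _cal:_cal[cam]=arm.calibration(cam)
    c=_cal[cam];T=np.array(c["T"]);q=T[:3,:3].T@(np.array(p)-T[:3,3])
    return np.array([c["fy"]*q[1]/q[2]+c["cy"],c["fx"]*q[0]/q[2]+c["cx"]])
def tagmask(cam,x,y,yaw,z0=0):
    M=R.from_euler("z",yaw,degrees=True).as_matrix();m=np.zeros((400,640),np.uint8)
    for hx,hy,z1,z2 in((.025,.035,0,.012),(.005,.032,.012,.087)):
        q=np.array([proj(cam,M@np.array([a,b,z])+[x,y,z0])[::-1] for a in(-hx,hx) for b in(-hy,hy) for z in(z1,z2)],np.float32)
        cv2.fillConvexPoly(m,np.round(cv2.convexHull(q)*16).astype(int),1,shift=4)
    return m>0
E
python3 - <<'E'
from h import *
st()
t0=cv2.cvtColor(cv2.imread("pics/top0.png"),cv2.COLOR_BGR2HSV).astype(int);s0=cv2.cvtColor(cv2.imread("pics/side0.png"),cv2.COLOR_BGR2HSV).astype(int)
def seg(h,c,w):
    m=np.zeros((400,640),bool);sl=np.s_[c[0]-w:c[0]+w,c[1]-w:c[1]+w]
    m[sl]=(((h[...,0]<9)&(h[...,1]>100))|((h[...,2]<125)&(h[...,0]<14)))[sl];return m
ms={"top":seg(t0,(212,436),16),"side":seg(s0,(294,355),24)}
def iou(k,p):
    m=tagmask(k,*p);return (m&ms[k]).sum()/(m|ms[k]).sum()
L=[(iou("top",p)+iou("side",p),iou("top",p),iou("side",p),p) for p in [(x,y,w) for x in np.arange(.507,.53,.003) for y in np.arange(-.442,-.415,.003) for w in range(-24,0,4)]]
L.sort(key=lambda a:-a[0])
for l in L[:3]:print(np.round(l[:3],2),np.round(l[3],3))
plan([.516,-.43,.12],tgt(-104,0))
E
```

```text
27.7 pos [ 0.5096 -0.435   0.2846] F [0.63 0.17 0.43] q [ 1.03  0.62 -0.69  1.31  0.39  1.34  0.23] w 0.0854 gf 0.0
tilt 0.2 yawZ 141.1 y [ 0.993 -0.116 -0.003]
[0.94 0.56 0.38] [  0.516  -0.427 -20.   ]
[0.94 0.56 0.38] [  0.513  -0.433 -20.   ]
[0.94 0.56 0.38] [  0.516  -0.424 -20.   ]
turn deg(tool) [-0.16 -0.09  7.33] shift cm in cur frame [ 0.55  0.62 15.86] in target frame [ 0.64  0.5  15.86]
```

>>> {"fn": "play_rows", "kwargs": {"moves": [[0, 0, 0, 0, 0, 8.3, 0], [0.6, 0.5, 4, 0, 0, 0, 0], [0, 0, 4, 0, 0, 0, 0], [0, 0, 4, 0, 0, 0, 0], [0, 0, 3.9, 0, 0, 0, 0], [0, 0, 3, 0, 0, 0, 0], [0, 0, 2, 0, 0, 0, 0], [0, 0, 0.8, 0, 0, 0, 0], [0, 0, 0, 0, 0, 0, 0]]}}

```text
time: 28.6
tool_pos: [0.5151, -0.4293, 0.0664]
tcp_rot: [0.792, 0.61, -0.0, -0.003]
ft_force: [0.4, -0.7, 0.6]
grip_width: 0.0853
grip_force: 0.0
```

Run:
```python
from h import *
st()
plan([.516,-.43,.062],tgt(-105,0))
im=save("side","s9");t=save("top","t9")
a=cv2.resize(im[240:340,300:400],(400,400),interpolation=cv2.INTER_CUBIC);b=cv2.resize(t[180:260,390:470],(400,400),interpolation=cv2.INTER_CUBIC)
save("side","s9c",np.hstack([a,b]))
```

```text
28.6 pos [ 0.5151 -0.4293  0.0664] F [ 0.4  -0.7   0.63] q [ 0.97  0.81 -0.57  1.57  0.51  0.92 -0.03] w 0.0853 gf 0.0
tilt 0.3 yawZ 135.9 y [ 0.967 -0.256 -0.005]
turn deg(tool) [-0.31 -0.17  0.18] shift cm in cur frame [-0.04  0.11 -0.16] in target frame [-0.04  0.11 -0.16]
```

View pics/s9c.png

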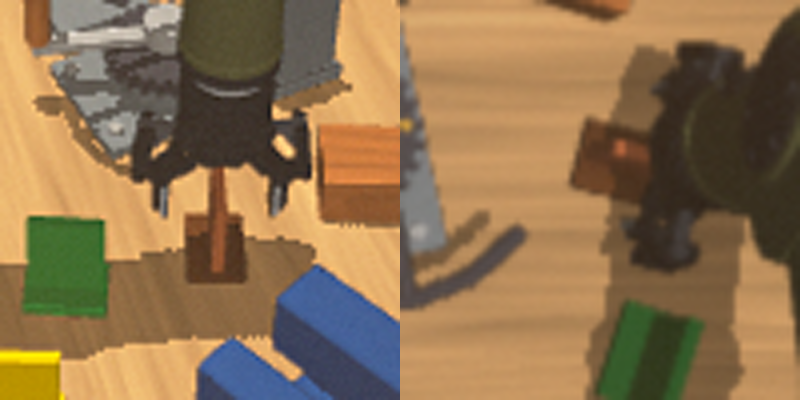

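>>> {"fn": "play_rows", "kwargs": {"moves": [[0, 0, 0, 0, 0, 0, 0.6], [0, 0, 0, 0, 0, 0, 1], [0, 0, 0, 0, 0, 0, 1], [0, 0, 0, 0, 0, 0, 1], [0, 0, 0, 0, 0, 0, 1], [0, 0, 0, 0, 0, 0, 1]], "force": 35}}

```text
time: 29.3
tool_pos: [0.5157, -0.4293, 0.0673]
tcp_rot: [0.793, 0.61, -0.0, -0.002]
ft_force: [0.5, 0.3, 0.5]
grip_width: 0.0093
grip_force: 41.2
```

>>> {"fn": "play_rows", "kwargs": {"moves": [[0, 0, -1, 0, 0, 0, 1], [0, 0, -3, 0, 0, 0, 1], [0, 0, -4, 0, 0, 0, 1], [0, 0, -4, 0, 0, 0, 1], [0, 0, -4, 0, 0, 0, 1], [0, 0, -4, 0, 0, 0, 1], [0, 0, -4, 0, 0, 0, 1], [0, 0, -2, 0, 0, 0, 1], [0, 0, 0, 0, 0, 0, 1]]}}

```text
time: 30.2
tool_pos: [0.5177, -0.43, 0.3311]
tcp_rot: [0.793, 0.61, 0.001, 0.0]
ft_force: [0.4, -0.2, -3.0]
grip_width: 0.0099
grip_force: 40.7
```

Run:
```python
from h import *
st()
plan([.495,-.105,.30],tgt(-78.8,0))
im=save("side","s10")
for c in ("side",):
  for d in arm.cut_out(c,"tag")[:4]: print(d["p"],d["location"])
```

```text
30.2 pos [ 0.5177 -0.43    0.3311] F [ 0.36 -0.16 -2.99] q [ 1.    0.6  -0.66  1.22  0.36  1.44  0.11] w 0.0099 gf 40.7
tilt 0.1 yawZ 3.7 y [ 0.967 -0.256  0.001]
turn deg(tool) [ 8.000e-02 -1.000e-02 -2.605e+01] shift cm in cur frame [ 30.83 -10.53   2.51] in target frame [32.32  4.09  2.51]
0.8 [242.0, 359.3]
0.64 [307.3, 316.9]
0.63 [340.7, 304.4]
```

>>> {"fn": "play_rows", "kwargs": {"moves": [[3.8, -1.3, 0, 0, 0, 0, 1], [3.9, -1.3, 0, 0, 0, 0, 1], [3.9, -1.3, 0, 0, 0, 0, 1], [3.9, -1.3, 0, 0, 0, 0, 1], [3.9, -1.3, 0, 0, 0, 0, 1], [3.9, -1.3, 0, 0, 0, 0, 1], [3.8, -1.4, 0, 0, 0, 0, 1], [3.7, -1.3, 0, 0, 0, 0, 1], [0, 0, 0, 0, 0, -8, 1], [0, 0, 0, 0, 0, -8, 1], [0, 0, 0, 0, 0, -8, 1], [0, 0, 0, 0, 0, -2, 1]]}}

```text
time: 31.5
tool_pos: [0.493, -0.1057, 0.3262]
tcp_rot: [0.633, 0.774, -0.001, -0.004]
ft_force: [0.0, -0.6, -2.9]
grip_width: 0.0094
grip_force: 40.6
```

>>> {"fn": "play_rows", "kwargs": {"moves": [[0, 0, 3, 0, 0, 0, 1], [0, 0, 3, 0, 0, 0, 1], [0, 0, 3, 0, 0, 0, 1], [0, 0, 0, 0, 0, 0, 1]]}}

```text
time: 31.9
tool_pos: [0.4902, -0.1056, 0.2335]
tcp_rot: [0.635, 0.772, -0.002, -0.007]
ft_force: [-0.9, 0.2, -1.9]
grip_width: 0.0094
grip_force: 40.5
```

Run:
```python
from h import *
st()
plan([.495,-.105,.0673+.03+.03-.006],tgt(-78.8,0))
# ledge centre re-measure by grey mask around it in the first pictures
for n,c in(("top0","top"),("side0","side")):
    h=cv2.cvtColor(cv2.imread(f"pics/{n}.png"),cv2.COLOR_BGR2HSV).astype(int)
    p=proj(c,[.495,-.105,.03]);print(c,p.round(1),h[int(p[0]),int(p[1])])
    M=R.from_euler("z",11.17,degrees=True).as_matrix()
    best=[]
    for dx in np.arange(-.012,.0121,.002):
        for dy in np.arange(-.012,.0121,.002):
            q=np.array([proj(c,M@np.array([a,b,0])+[.495+dx,-.105+dy,.03])[::-1] for a,b in((-.05,-.045),(.05,-.045),(.05,.045),(-.05,.045))],np.float32)
            m=np.zeros((400,640),np.uint8);cv2.fillConvexPoly(m,np.round(q*16).astype(int),1,shift=4)
            ring=(cv2.dilate(m,np.ones((5,5)))>0)&~(m>0)
            sat=h[...,1]<70
            best.append((sat[m>0].mean()-sat[ring].mean(),round(dx,3),round(dy,3)))
    best.sort(reverse=True);print(best[:4])
```

```text
31.9 pos [ 0.4902 -0.1056  0.2335] F [-0.87  0.18 -1.91] q [ 0.74  0.43 -0.83  1.84  0.36  1.05 -0.04] w 0.0094 gf 40.5
tilt 0.8 yawZ 157.9 y [ 0.981  0.193 -0.012]
turn deg(tool) [-0.69 -0.45 -0.05] shift cm in cur frame [-0.11  0.61 10.61] in target frame [-0.03  0.48 10.62]
top [219.6 342. ] [150   2 128]
[(np.float64(0.7801375404530744), np.float64(0.002), np.float64(0.0)), (np.float64(0.7753787878787879), np.float64(0.0), np.float64(0.0)), (np.float64(0.7708333333333333), np.float64(-0.002), np.float64(0.0)), (np.float64(0.770579124809611), np.float64(0.002), np.float64(0.002))]
side [238.  321.4] [10 54 85]
[(np.float64(0.48263845931791), np.float64(-0.002), np.float64(-0.004)), (np.float64(0.46721014492753615), np.float64(-0.002), np.float64(-0.006)), (np.float64(0.46484992101105843), np.float64(-0.004), np.float64(-0.002)), (np.float64(0.4612590799031477), np.float64(-0.002), np.float64(0.0))]
```

>>> {"fn": "play_rows", "kwargs": {"moves": [[-0.1, 0.5, 2, -0.7, -0.45, 0, 1], [0, 0, 3, 0, 0, 0, 1], [0, 0, 3, 0, 0, 0, 1], [0, 0, 2.6, 0, 0, 0, 1], [0, 0, 1.7, 0, 0, 0, 1], [0, 0, 0, 0, 0, 0, 1]]}}

```text
time: 32.5
tool_pos: [0.4986, -0.1055, 0.1138]
tcp_rot: [0.635, 0.772, 0.001, 0.003]
ft_force: [-0.2, 0.6, -1.5]
grip_width: 0.0091
grip_force: 40.5
```

Run:
```python
from h import *
st()
plan([.495,-.105,.0673+.03-.006],tgt(-78.8,0))
```

```text
32.5 pos [ 0.4986 -0.1055  0.1138] F [-0.2   0.63 -1.54] q [ 0.63  0.58 -0.71  1.99  0.54  0.77 -0.21] w 0.0091 gf 40.5
tilt 0.3 yawZ -12.0 y [0.981 0.193 0.005]
turn deg(tool) [ 0.31  0.13 -0.06] shift cm in cur frame [ 0.12 -0.35  1.64] in target frame [ 0.12 -0.34  1.65]
```

>>> {"fn": "play_rows", "kwargs": {"moves": [[0.1, -0.35, 0.7, 0.3, 0.1, 0, 1], [0, 0, 0.6, 0, 0, 0, 1], [0, 0, 0.2, 0, 0, 0, 1], [0, 0, 0, 0, 0, 0, 1]]}}

```text
time: 32.9
tool_pos: [0.4965, -0.1052, 0.1005]
tcp_rot: [0.635, 0.772, 0.001, 0.002]
ft_force: [0.0, 0.9, -3.0]
grip_width: 0.0096
grip_force: 40.6
```

>>> {"fn": "play_rows", "kwargs": {"moves": [[0, 0, 0.15, 0, 0, 0, 1], [0, 0, 0, 0, 0, 0, 1]]}}

```text
time: 33.1
tool_pos: [0.4965, -0.1052, 0.0989]
tcp_rot: [0.635, 0.772, 0.001, 0.002]
ft_force: [0.7, -0.3, -2.4]
grip_width: 0.0096
grip_force: 40.6
```

>>> {"fn": "play_rows", "kwargs": {"moves": [[0, 0, 0.1, 0, 0, 0, 1], [0, 0, 0, 0, 0, 0, 1]]}}

```text
time: 33.3
tool_pos: [0.4964, -0.1051, 0.0978]
tcp_rot: [0.635, 0.772, 0.001, 0.002]
ft_force: [0.3, -0.3, -2.3]
grip_width: 0.0093
grip_force: 40.6
```

>>> {"fn": "play_rows", "kwargs": {"moves": [[0, 0, 0.1, 0, 0, 0, 1], [0, 0, 0, 0, 0, 0, 1]]}}

```text
time: 33.5
tool_pos: [0.4966, -0.1052, 0.0972]
tcp_rot: [0.635, 0.772, 0.001, 0.003]
ft_force: [-1.0, 0.2, 2.5]
grip_width: 0.0097
grip_force: 41.5
```

>>> {"fn": "play_rows", "kwargs": {"moves": [[0, 0, 0, 0, 0, 0, 0.7], [0, 0, 0, 0, 0, 0, 0.4], [0, 0, 0, 0, 0, 0, 0.3], [0, 0, 0, 0, 0, 0, 0.3], [0, 0, -2, 0, 0, 0, 0.3], [0, 0, -4, 0, 0, 0, 0.3], [0, 0, -4, 0, 0, 0, 0.3], [0, 0, -4, 0, 0, 0, 0.3], [0, 0, -4, 0, 0, 0, 0.3], [4, 0, 0, 0, 0, 0, 0.3], [4, 0, 0, 0, 0, 0, 0.3], [4, 0, 0, 0, 0, 0, 0.3]]}}

```text
time: 34.7
tool_pos: [0.472, 0.0139, 0.2768]
tcp_rot: [0.636, 0.772, 0.001, 0.003]
ft_force: [0.2, 0.3, -0.2]
grip_width: 0.0598
grip_force: 0.0
```

>>> {"fn": "play_rows", "kwargs": {"moves": [[4, 0, -2, 0, 0, 0, 0.3], [4, 0, 0, 0, 0, 0, 0.3], [4, 0, 0, 0, 0, 0, 0.3], [4, 0, 0, 0, 0, 0, 0.3], [0, 0, 0, 0, 0, 0, 0.3]]}}

```text
time: 35.2
tool_pos: [0.4393, 0.1759, 0.2969]
tcp_rot: [0.632, 0.775, 0.002, 0.002]
ft_force: [-0.1, -1.1, 0.0]
grip_width: 0.0598
grip_force: 0.0
```

Run:
```python
from h import *
st()
im=save("side","s11");t=save("top","t11")
a=cv2.resize(im[190:310,270:390],(400,400),interpolation=cv2.INTER_CUBIC);b=cv2.resize(t[180:280,310:410],(400,400),interpolation=cv2.INTER_CUBIC)
save("side","s11c",np.hstack([a,b]))
```

```text
35.2 pos [0.4393 0.1759 0.2969] F [-0.08 -1.14  0.05] q [ 0.26  0.32 -0.93  1.81  0.29  1.14 -0.56] w 0.0598 gf 0.0
tilt 0.3 yawZ 19.3 y [0.979 0.202 0.006]
```

View pics/s11c.png

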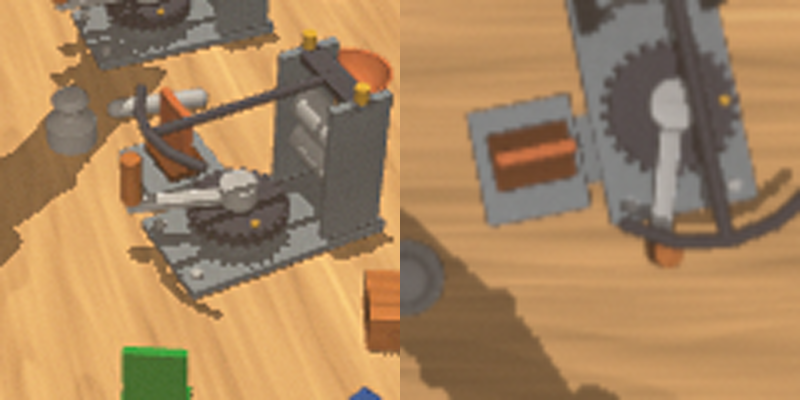

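```bash
python3 -c "
from bench import arm
print(arm.hand_in())"
```

```text
the job is handed in; nothing more can be done
None
```

I handed the job in at about 35 s: the worn lever is the right-hand roller's. I swung it to the right end of its play, then the left end, and left it there. The copper tag stands upright in the middle of that roller's ledge. While testing the sound left-hand roller I pushed one step too far, to about 10 N, so its gear may have turned very slightly.

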